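# Load the bush carrier, close it on its guide pins and weight it down

## Task

Take every red rubber bush off the turntable and stand them upright in a neat row on the carrier, each centred on a ring mark of its own (any marks). Then pick up the top plate by its handle and, keeping it level, lower it over the two guide pins until it rests fully home on both shoulders. Finally stand one brass weight upright on each of the two ring marks on the plate; do not knock the tin or the can beyond the work.

Things in the scene. Friction and masses are not known exactly. Their poses are not given: they have to be found in the camera images.
- turntable: Grey round turntable standing on the bench, 250 mm across; its flat top is 28 mm above the bench. The disc spins freely with almost no friction when pushed off centre. Origin: on the bench below the disc's centre. Fixed foot; it cannot slide.
- bush_0: Red rubber bush, a ring-shaped cylinder 38 mm in diameter and 34 mm high with a bore, 45 g. Starts upright on the turntable about 75 mm from its centre; three to five of the five bushes are present (an absent one reads None). All are alike. Origin: centre of its underside, z along its axis.
- bush_1: Red rubber bush, a ring-shaped cylinder 38 mm in diameter and 34 mm high with a bore, 45 g. Starts upright on the turntable about 75 mm from its centre; three to five of the five bushes are present (an absent one reads None). All are alike. Origin: centre of its underside, z along its axis.
- bush_2: Red rubber bush, a ring-shaped cylinder 38 mm in diameter and 34 mm high with a bore, 45 g. Starts upright on the turntable about 75 mm from its centre; three to five of the five bushes are present (an absent one reads None). All are alike. Origin: centre of its underside, z along its axis.
- bush_3: Red rubber bush, a ring-shaped cylinder 38 mm in diameter and 34 mm high with a bore, 45 g. Starts upright on the turntable about 75 mm from its centre; three to five of the five bushes are present (an absent one reads None). All are alike. Origin: centre of its underside, z along its axis.
- bush_4: Red rubber bush, a ring-shaped cylinder 38 mm in diameter and 34 mm high with a bore, 45 g. Starts upright on the turntable about 75 mm from its centre; three to five of the five bushes are present (an absent one reads None). All are alike. Origin: centre of its underside, z along its axis.
- carrier: Carrier fixed on the bench: an aluminium base plate 90 mm (its x) by 350 mm (its y) by 12 mm with five engraved ring marks (42 mm across, 46 mm apart) in a row along its y, and a steel guide pin 140 mm from the middle at either end of the row. Origin: centre of its underside on the bench.
- mark0 (a point): Centre of a ring mark on the top face of the carrier base, 12 mm above the bench; mark0 is at the carrier's -y end, mark4 at its +y end.
- mark1 (a point): Centre of a ring mark on the top face of the carrier base, 12 mm above the bench; mark0 is at the carrier's -y end, mark4 at its +y end.
- mark2 (a point): Centre of a ring mark on the top face of the carrier base, 12 mm above the bench; mark0 is at the carrier's -y end, mark4 at its +y end.
- mark3 (a point): Centre of a ring mark on the top face of the carrier base, 12 mm above the bench; mark0 is at the carrier's -y end, mark4 at its +y end.
- mark4 (a point): Centre of a ring mark on the top face of the carrier base, 12 mm above the bench; mark0 is at the carrier's -y end, mark4 at its +y end.
- pin_right (a point): Axis of the guide pin at the carrier's -y end, at the height of its shoulder (49 mm above the bench). The shoulder is a collar 22 mm in diameter reaching from the base up to here; above it the pin is 12 mm in diameter for 24 mm and then tapers over 10 mm to a 5 mm tip, 83 mm above the bench.
- pin_left (a point): Axis of the guide pin at the carrier's +y end, at the height of its shoulder (49 mm above the bench). The shoulder is a collar 22 mm in diameter reaching from the base up to here; above it the pin is 12 mm in diameter for 24 mm and then tapers over 10 mm to a 5 mm tip, 83 mm above the bench.
- top_plate: Loose aluminium top plate 70 mm (its x) by 330 mm (its y) by 12 mm, about 0.5 kg, with a 15 mm hole for a guide pin near each end, a black bar handle in the middle and two small ring marks on top. It fits either way round. Starts flat on the bench, handle up. Fully home it rests on both pin shoulders, underside 49 mm above the bench, 3 mm clear of bushes standing on the base. Origin: centre of its underside, z up out of the handle side.
- plate_hole_a (a point): Centre of the hole at the plate's -y end (140 mm from the middle), at the underside.
- plate_hole_b (a point): Centre of the hole at the plate's +y end (140 mm from the middle), at the underside.
- plate_handle (a point): Middle of the handle bar, 44 mm above the plate's underside. The bar runs along the plate's y, 70 mm long, 12 mm wide and 12 mm high; 26 mm free height between the plate's top face and the bar, with a 10 mm post under each end.
- plate_mark_a (a point): Centre of the ring mark (35 mm across) on the plate's top face, 78 mm from the middle towards its -y end; place for one weight.
- plate_mark_b (a point): Centre of the ring mark (35 mm across) on the plate's top face, 78 mm from the middle towards its +y end; place for one weight.
- weight_0: Brass balance weight, 200 g: body 30 mm in diameter and 28 mm high with a knob about 18 mm wide on top, 40 mm high in all. Starts upright on the bench. The two are alike. Origin: centre of its underside, z up.
- weight_1: Brass balance weight, 200 g: body 30 mm in diameter and 28 mm high with a knob about 18 mm wide on top, 40 mm high in all. Starts upright on the bench. The two are alike. Origin: centre of its underside, z up.
- sample_tin: Bystander: ochre round tin with lid, 84 mm across, 52 mm high, standing on the bench beyond the carrier. Origin: centre of its underside.
- bystander_can: Bystander: small white aluminium can with lid, 59 mm across, 38 mm high, standing on the bench beyond the weights. Origin: centre of its underside.
Things that resemble listed ones, but are neither listed nor needed, are in the scene too. What is shaped like the bush_0 but green is not meant.

How it is judged:
On the way, in this order (a step that is already met when the one before it is completed fails the run):
1. every bush stands upright on a ring mark of the carrier, let go ((horizontal distance between bush_0 and mark0 below 0.008 m or horizontal distance between bush_0 and mark1 below 0.008 m or horizontal distance between bush_0 and mark2 below 0.008 m or horizontal distance between bush_0 and mark3 below 0.008 m or horizontal distance between bush_0 and mark4 below 0.008 m) and angle between each of bush_0, bush_1, bush_2, bush_3, bush_4's own z axis and vertical below 0.1 rad and z of each of bush_0, bush_1, bush_2, bush_3, bush_4 in the frame of carrier below 0.018 m and linear speed of each of bush_0, bush_1, bush_2, bush_3, bush_4 below 0.03 m/s and (horizontal distance between bush_1 and mark0 below 0.008 m or horizontal distance between bush_1 and mark1 below 0.008 m or horizontal distance between bush_1 and mark2 below 0.008 m or horizontal distance between bush_1 and mark3 below 0.008 m or horizontal distance between bush_1 and mark4 below 0.008 m) and (horizontal distance between bush_2 and mark0 below 0.008 m or horizontal distance between bush_2 and mark1 below 0.008 m or horizontal distance between bush_2 and mark2 below 0.008 m or horizontal distance between bush_2 and mark3 below 0.008 m or horizontal distance between bush_2 and mark4 below 0.008 m) and (horizontal distance between bush_3 and mark0 below 0.008 m or horizontal distance between bush_3 and mark1 below 0.008 m or horizontal distance between bush_3 and mark2 below 0.008 m or horizontal distance between bush_3 and mark3 below 0.008 m or horizontal distance between bush_3 and mark4 below 0.008 m) and (horizontal distance between bush_4 and mark0 below 0.008 m or horizontal distance between bush_4 and mark1 below 0.008 m or horizontal distance between bush_4 and mark2 below 0.008 m or horizontal distance between bush_4 and mark3 below 0.008 m or horizontal distance between bush_4 and mark4 below 0.008 m) and contact force between each of bush_0, bush_1, bush_2, bush_3, bush_4 and the fingers below 0.1 N), for 0.3 s.
2. the top plate rests level and fully home on both pin shoulders (((distance between plate_hole_a and pin_right below 0.005 m and distance between plate_hole_b and pin_left below 0.005 m) or (distance between plate_hole_a and pin_left below 0.005 m and distance between plate_hole_b and pin_right below 0.005 m)) and angle between top_plate's own z axis and vertical below 0.03 rad and linear speed of top_plate below 0.03 m/s), for 0.3 s.
At the end, for the whole second after the job is handed in: every bush present stands upright on the carrier within 8 mm of a ring mark; the top plate lies level with both holes within 5 mm of home on the pin shoulders; a weight stands upright within 10 mm of each of the plate's two ring marks; all is at rest (all of step 2 and (horizontal distance between bush_0 and mark0 below 0.008 m or horizontal distance between bush_0 and mark1 below 0.008 m or horizontal distance between bush_0 and mark2 below 0.008 m or horizontal distance between bush_0 and mark3 below 0.008 m or horizontal distance between bush_0 and mark4 below 0.008 m) and angle between each of bush_0, bush_1, bush_2, bush_3, bush_4, weight_0, weight_1's own z axis and vertical below 0.1 rad and z of each of bush_0, bush_1, bush_2, bush_3, bush_4 in the frame of carrier below 0.018 m and linear speed of each of bush_0, bush_1, bush_2, bush_3, bush_4, weight_0, weight_1 below 0.03 m/s and (horizontal distance between bush_1 and mark0 below 0.008 m or horizontal distance between bush_1 and mark1 below 0.008 m or horizontal distance between bush_1 and mark2 below 0.008 m or horizontal distance between bush_1 and mark3 below 0.008 m or horizontal distance between bush_1 and mark4 below 0.008 m) and (horizontal distance between bush_2 and mark0 below 0.008 m or horizontal distance between bush_2 and mark1 below 0.008 m or horizontal distance between bush_2 and mark2 below 0.008 m or horizontal distance between bush_2 and mark3 below 0.008 m or horizontal distance between bush_2 and mark4 below 0.008 m) and (horizontal distance between bush_3 and mark0 below 0.008 m or horizontal distance between bush_3 and mark1 below 0.008 m or horizontal distance between bush_3 and mark2 below 0.008 m or horizontal distance between bush_3 and mark3 below 0.008 m or horizontal distance between bush_3 and mark4 below 0.008 m) and (horizontal distance between bush_4 and mark0 below 0.008 m or horizontal distance between bush_4 and mark1 below 0.008 m or horizontal distance between bush_4 and mark2 below 0.008 m or horizontal distance between bush_4 and mark3 below 0.008 m or horizontal distance between bush_4 and mark4 below 0.008 m) and (horizontal distance between weight_0 and plate_mark_a below 0.01 m or horizontal distance between weight_0 and plate_mark_b below 0.01 m) and z of weight_0 in the frame of top_plate between 0.008 and 0.018 m and (horizontal distance between weight_1 and plate_mark_a below 0.01 m or horizontal distance between weight_1 and plate_mark_b below 0.01 m) and z of weight_1 in the frame of top_plate between 0.008 and 0.018 m); the robot touches nothing.
It fails at once if the top plate is tipped by more than 20 degrees (angle between top_plate's own z axis and vertical above 0.35 rad).
It fails at once if the tin or the can is knocked more than 30 mm from its place (distance of any of sample_tin, bystander_can from where it was at the start of the episode above 0.03 m).
Of bush_0, bush_1, bush_2, bush_3, bush_4 only 3 to 5 are there at a start; the rules pass over those that are not, and their reading is None.
At some moment in a run one of top_plate may be knocked a few centimetres aside while the robot is not near it.
It also fails if it takes over 210 s, if anything falls off the work surface, if the arm or the gripper's body presses on something with over 40 N, if the wrist force passes 120 N, or if a joint passes its speed limit or range.

## Robot

A 6-joint arm with a two-finger parallel gripper is mounted at the origin on a cart in front of the work surface, level with it; the furniture and walls round the work are solid. World frame = base frame: x ahead of the robot, y to its left, z up, the work surface at z = 0. Lengths are in m, angles in rad, forces in N, time in s.
With the tool pointing down it reaches from about 0.375 to 0.9 m from the base axis. Payload 3.1 kg.
Tool frame: the origin (TCP) lies between the finger pads; the fingertips stand 8 mm ahead of it and the grasp point (between the pads) lies 11 mm behind it; z points along the fingers, y is the line along which they close (so a half turn about z gives the same grasp; the last joint's range is limited). The gripper opens to 85 mm and grips with 20 to 120 N. Pads are 22 mm wide; open, the fingers measure 114 mm over their backs; the gripper's body (76 mm by 85 mm) begins 54 mm behind the grasp point. The pads swing forward as they close: fully open they stand 13 mm farther back than shut.
Start: joints at [-1.29, 0.527, 1.433, -0, 1.181, -0.178], TCP at [0.277, -0.56, 0.239] pointing down, gripper open.
Joint ranges: [-3.08, 3.08], [-0.75, 2.2], [0.22, 2.44], [-1.43, 4.57], [0, 2.65], [-2.85, 2.85]. Speed limits (rad/s): [2.79, 2.79, 3.14, 3.14, 3.14, 3.14].

## Interface

Orientations are given as a unit quaternion [x, y, z, w].
In Python, from station import readout, cams, sign_off gives the robot as it stands.
- The arm moves only by the tool send_rows, never from a script. Its argument "commands" is text: rows parted by semicolons, each of 5 numbers parted by spaces: the finger opening in mm, from 0 to 85.4, then the shift along the tool's x, y, z each as a share of 0.02 m, from -1 to 1, then the turn about the tool's z as a share of 4 degrees, from -1 to 1. In form: grip dx dy dz spin; .... A call has 1 to 20 rows; each row shifts and turns the commanded pose from where the row before left it, along the tool's axes as they then stand; what a row does not reach is not made up. A row lasts 1/12 s, in which the tool goes at most 41.7 mm and 7.16 degrees, less where a joint would pass 70% of its speed; a pose out of reach is approached as far as the arm can. A call with a number of a shift or a turn outside -1 to 1 is refused whole. A call with a gripper value outside its range is refused whole. The fingers move at their own pace and stop on an object; "grip_force" is the grip in N (left out, the last holds). Time passes only in rows, so rows that do not move let the fingers close. It gives the time, the measured TCP pose, the force, the opening and the grip force at its end, in the units of the state.
- readout.sense(): the state, without advancing time (a new reading comes with each control period).
- cams.snapshot(name): name is "scene" or "top"; returns a dict with "pixels" (400x640x3 uint8, red, green, blue), "intrinsics" (3x3 intrinsics, pixels), "eye" and "rotation" of the camera in the world. Camera axes: x right, y down, z forward; pixel columns grow to the right and rows downward; lengths in m; the calibration is good to about 2 mm. A picture is of the moment at which its call begins. There is no depth.
- sign_off(): hands the job in; it is judged then, once.
The state is a dict: "t": time; "q": joint angles; "qd": joint speeds; "tau": joint torques, N m; "tcp_pos": TCP position; "tool_rot": TCP orientation; "force": force on the tool from outside, world axes, zero at the start; "ft_torque": the same for the moment, N m; "finger_gap": opening from 0.0 (shut) to 1.0 (fully open); "gripper_force": force on a finger pad.
Only numpy, scipy, OpenCV 4.12 (cv2) and the standard library are available. Lean on these libraries where they do the work, as an engineer would, in place of code of your own. Each camera call takes 0.05 s, during which the arm holds its last target. There are 200 camera calls.

## Working session

There is one attempt and no reset: what is moved stays moved. The work goes in short steps, Python scripts to look and compute and a tool call to move; the robot and the scene stay as the last step left them, time stands still between calls to the robot, and variables do not carry over. Pictures are saved under pics/ and viewed, at most 14 in all, crops included, and the job is handed in when it is done.

Besides the shell and the picture viewer there is one more tool, called after ">>>" by a JSON object that holds its "api" and its "payload". send_rows: Moves the arm, as the interface text tells. Its arguments: {"type":"object","properties":{"commands":{"type":"string"},"grip_force":{"type":"number"}},"required":["commands"]}

```bash
ls; mkdir -p pics; cat > h.py <<'E'
import numpy as np, cv2
from station import readout, cams, sign_off
def shot(name,fn=None):
    s=cams.snapshot(name)
    if fn: cv2.imwrite('pics/'+fn,cv2.cvtColor(s['pixels'],cv2.COLOR_RGB2BGR))
    return s
def ray(s,u,v,z):
    K=np.array(s['intrinsics']);R=np.array(s['rotation']);e=np.array(s['eye'])
    d=R@np.linalg.inv(K)@np.array([u,v,1.]);return e+d*(z-e[2])/d[2]
def proj(s,p):
    K=np.array(s['intrinsics']);R=np.array(s['rotation']);e=np.array(s['eye'])
    c=K@(R.T@(np.array(p)-e));return c[:2]/c[2]
E
python3 - <<'E'
from h import *
for n in('scene','top'):
    s=shot(n,n+'0.png');print(n,s['eye'],np.round(s['rotation'],3).tolist(),np.array(s['intrinsics'])[0])
print(readout.sense())
E
```

```text
pics
scene [-0.05329148  0.43835831  0.64469616] [-0.408, 0.799, -0.388, 0.211] [364.85922873   0.         314.66646516]
top [ 0.36001508 -0.01119398  1.17556317] [-0.693, 0.714, -0.061, 0.075] [414.9573697    0.         312.14841447]
{'t': 0.1, 'q': array([-1.28950535e+00,  5.28364830e-01,  1.43378335e+00, -1.62975757e-05,
        1.18139389e+00, -1.78493330e-01]), 'qd': array([ 0.00165711, -0.00085707, -0.0020453 ,  0.00119789, -0.00037515,
        0.00172457]), 'tau': array([-3.21792231e-04, -4.43304920e+01, -1.78586626e+01, -3.29208524e-04,
        3.87728724e-03,  8.15592330e-06]), 'tcp_pos': array([ 0.27719498, -0.55946381,  0.23843368]), 'tool_rot': array([ 9.73689807e-01,  2.27875427e-01, -5.76027688e-05, -9.73037743e-04]), 'force': array([ 0.11782751, -0.28133062,  0.42536983]), 'ft_torque': array([-0.01062129, -0.00539352, -0.01058459]), 'gripper_force': 0.0, 'finger_gap': 0.9961205270677029}
```

```bash
sed -i "s/R=np.array(s\['rotation'\])/R=Rot.from_quat(s['rotation']).as_matrix()/; 1a from scipy.spatial.transform import Rotation as Rot" h.py; grep -n "Rot" h.py
```

```text
2:from scipy.spatial.transform import Rotation as Rot
9:    K=np.array(s['intrinsics']);R=Rot.from_quat(s['rotation']).as_matrix();e=np.array(s['eye'])
12:    K=np.array(s['intrinsics']);R=Rot.from_quat(s['rotation']).as_matrix();e=np.array(s['eye'])
```

View pics/top0.png

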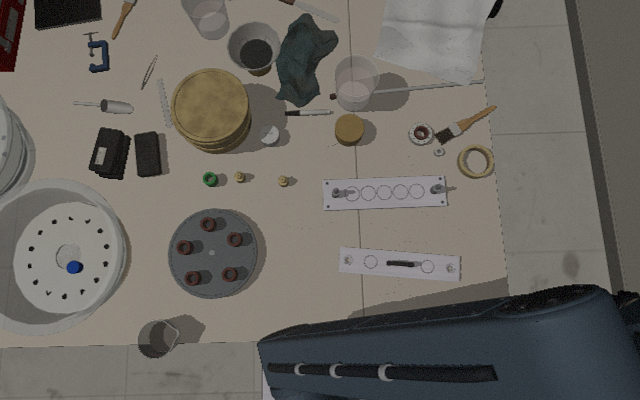

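View pics/scene0.png

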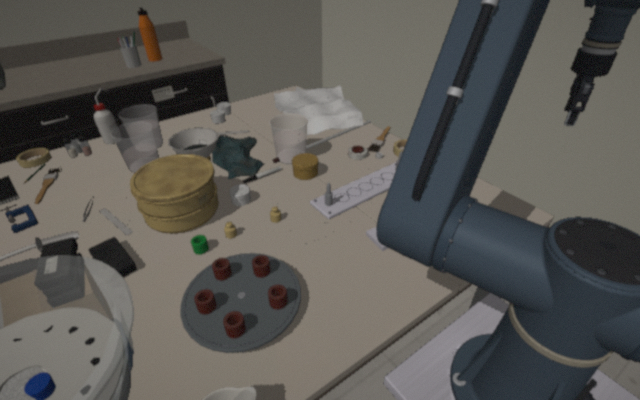

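```bash
python3 - <<'E'
import cv2
i=cv2.imread('pics/top0.png')
cv2.imwrite('pics/c1.png',cv2.resize(i[165:305,160:300],None,fx=4.2,fy=4.2,interpolation=cv2.INTER_CUBIC))
cv2.imwrite('pics/c2.png',cv2.resize(i[165:290,315:470],None,fx=4.8,fy=4.8,interpolation=cv2.INTER_CUBIC))
E
```

```text
(no output)
```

View pics/c1.png

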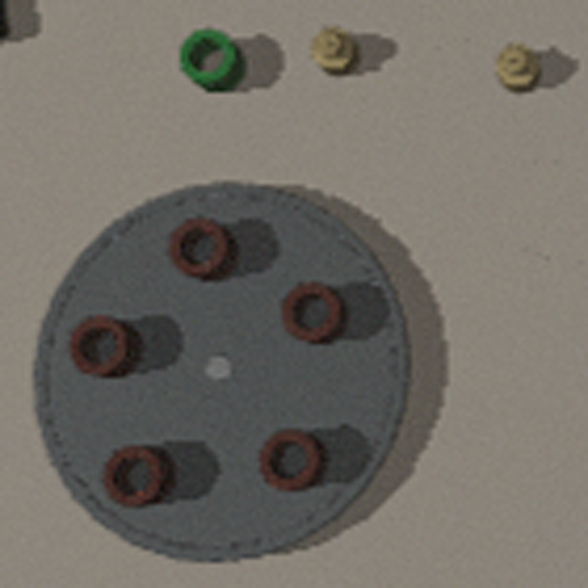

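View pics/c2.png

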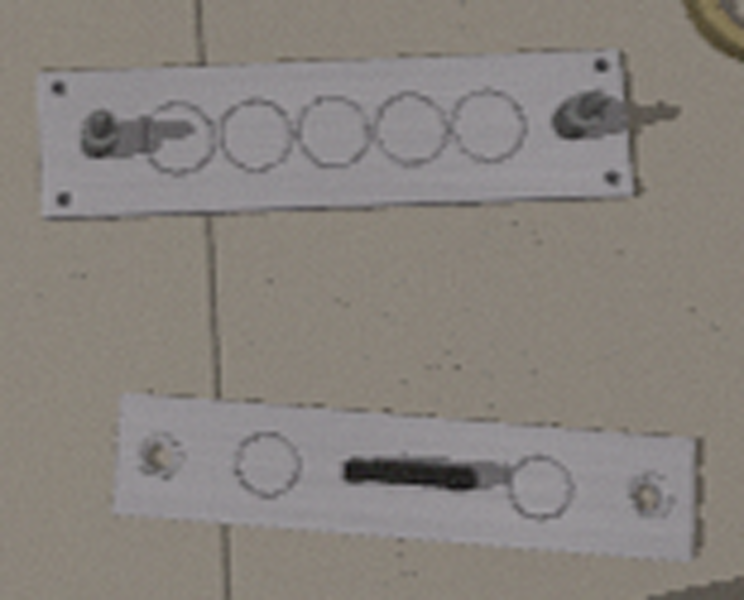

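```bash
cat >> h.py <<'E'
def crop(pts,f,x0,y0): return [((u+.5)/f-.5+x0,(v+.5)/f-.5+y0) for u,v in pts]
def tip(yaw,p):
    "tool-frame delta (in 20mm units) and spin (in 4deg units) to world TCP p with tool-y axis along yaw"
    r=readout.sense();R=Rot.from_quat(r['tool_rot']).as_matrix()
    d=R.T@(np.array(p)-r['tcp_pos'])
    y=np.arctan2(R[1,1],R[0,1]); 
    return d/0.02, y
E
python3 - <<'E'
from h import *
s=shot('top')
def pr(n,pts,f,x0,y0,z):
    for p in crop(pts,f,x0,y0): print(n,np.round(ray(s,*p,z)[:2],4))
a=(4.2,160,165);b=(4.8,315,165)
pr('bush',[(200,248),(314,313),(102,346),(137,476),(291,460)],*a,.062)
pr('tt',[(218,368)],*a,.028)
pr('w',[(334,46),(517,63)],*a,.040)
pr('green',[(210,58)],*a,.034)
pr('marks',[(180,138),(257,135),(333,132),(410,129),(487,125)],*b,.012)
pr('pin',[(100,122),(594,105)],*b,.083)
pr('hole',[(160,457),(649,494)],*b,.012)
pr('pm',[(268,464),(541,487)],*b,.012)
pr('handle',[(411,472)],*b,.05)
for p in [(270,132)]: print('can',ray(s,*p,.03))
print('tin',ray(s,349,126,.05))
R=Rot.from_quat(readout.sense()['tool_rot']).as_matrix();print(R.round(3))
E
```

```text
bush [0.5149 0.2956]
bush [0.4706 0.2212]
bush [0.4536 0.3575]
bush [0.3711 0.3326]
bush [0.3783 0.235 ]
tt [0.4398 0.2914]
w [0.6523 0.2136]
w [0.6364 0.0903]
green [0.6484 0.2991]
marks [ 0.5962 -0.1051]
marks [ 0.5965 -0.1508]
marks [ 0.5968 -0.196 ]
marks [ 0.5971 -0.2416]
marks [ 0.5981 -0.2873]
pin [ 0.5924 -0.0551]
pin [ 0.5929 -0.3306]
hole [ 0.4087 -0.0848]
hole [ 0.3797 -0.363 ]
pm [ 0.4029 -0.1467]
pm [ 0.3854 -0.302 ]
handle [ 0.3948 -0.2213]
can [0.78245246 0.12620785 0.03      ]
tin [ 0.78480757 -0.1023069   0.05      ]
[[ 0.896  0.444 -0.   ]
 [ 0.444 -0.896  0.002]
 [ 0.    -0.002 -1.   ]]
```

```bash
cat >> h.py <<'E'
from scipy.optimize import least_squares
_t=np.linspace(0,2*np.pi,40,endpoint=False)
def sil(s,x,y,r,z0,z1):
    P=[proj(s,(x+r*np.cos(t),y+r*np.sin(t),z)) for t in _t for z in(z0,z1)]
    m=cv2.moments(cv2.convexHull(np.array(P,np.float32)));return np.array([m['m10'],m['m01']])/m['m00'],m['m00']
def redblobs(s):
    h=cv2.cvtColor(cv2.GaussianBlur(s['pixels'],(3,3),0),cv2.COLOR_RGB2LAB).astype(int)
    m=((h[...,1]>141)&(h[...,0]<150)).astype(np.uint8)
    cs,_=cv2.findContours(m,cv2.RETR_EXTERNAL,cv2.CHAIN_APPROX_NONE)
    return [cv2.convexHull(c) for c in cs if cv2.contourArea(c)>40]
def bushes(s,z0=.028,box=(.25,.62,.1,.5)):
    out=[]
    for c in redblobs(s):
        m=cv2.moments(c);c0=np.array([m['m10'],m['m01']])/m['m00']
        g=ray(s,*c0,z0+.017)
        if not(box[0]<g[0]<box[1] and box[2]<g[1]<box[3]):continue
        q=least_squares(lambda p:sil(s,p[0],p[1],.019,z0,z0+.034)[0]-c0,g[:2]).x
        out.append((*q.round(4),round(m['m00']/sil(s,*q,.019,z0,z0+.034)[1],2)))
    return sorted(out)
E
python3 - <<'E'
from h import *
for n in('top','scene'): print(n,bushes(shot(n)))
E
```

```text
top []
scene []
```

>>> {"api": "send_rows", "payload": {"commands": "60 0 0 0 -1;60 0 0 0 -1;60 0 0 0 -1;60 0 0 0 -1;60 0 0 0 -1;60 0 0 0 -1;60 0 0 0 -1;60 0 0 0 -1;60 0 0 0 -1;60 0 0 0 -1;60 0 0 0 -1;60 0 0 0 -1;60 0 0 0 -1;60 0 0 0 -1;60 0 0 0 -1;60 0 0 0 -0.9;60 0 0 0 0", "grip_force": 30}}

```text
t: 1.67
tcp_pos: [0.2773, -0.5599, 0.2391]
tool_rot: [0.707, 0.707, 0.0, -0.0]
force: [-0.4, -0.0, 0.5]
finger_gap: 0.706
gripper_force: 0.0
```

>>> {"api": "send_rows", "payload": {"commands": "60 1 0.6 0 0;60 1 0.6 0 0;60 1 0.6 0 0;60 1 0.6 0 0;60 1 0.6 0 0;60 1 0.6 0 0;60 1 0.6 0 0;60 1 0.6 0 0;60 1 0.6 0 0;60 1 0.6 0 0;60 1 0.6 0 0;60 1 0.6 0 0;60 1 0.6 0 0;60 1 0.6 0 0;60 1 0.6 0 0;60 1 0.6 0 0;60 1 0.6 0 0;60 1 0.6 0 0;60 1 0.6 0 0;60 1 0.6 0 0"}}

```text
t: 3.33
tcp_pos: [0.5182, -0.1592, 0.2394]
tool_rot: [0.708, 0.706, 0.0, 0.0]
force: [0.2, -0.6, -1.3]
finger_gap: 0.707
gripper_force: 0.0
```

```bash
python3 - <<'E'
from h import *
s=shot('top','t1.png');shot('scene','s1.png')
i=cv2.imread('pics/top0.png')
h=cv2.cvtColor(cv2.GaussianBlur(i,(3,3),0),cv2.COLOR_BGR2LAB)
print(h[236:258,184].tolist()); print(h[250,200].tolist(),h[200,260].tolist())
E
```

```text
[[89, 128, 127], [89, 128, 128], [90, 127, 127], [85, 129, 129], [71, 135, 132], [62, 139, 136], [53, 139, 136], [40, 134, 136], [36, 130, 132], [45, 128, 130], [54, 127, 129], [56, 128, 128], [55, 128, 128], [54, 129, 128], [55, 130, 129], [56, 133, 132], [57, 137, 136], [54, 137, 136], [56, 132, 132], [77, 128, 128], [90, 128, 127], [91, 128, 127]]
[57, 128, 128] [141, 129, 134]
```

```bash
sed -i 's/(h\[...,1\]>141)&(h\[...,0\]<150)/(h[...,1]>131)\&(h[...,0]<110)/' h.py; python3 - <<'E'
from h import *
for n in('top','scene'): print(n,bushes(shot(n)))
E
```

```text
top [(np.float64(0.4545), np.float64(0.3638), 0.77), (np.float64(0.4726), np.float64(0.2258), 0.8), (np.float64(0.5169), np.float64(0.2998), 0.78)]
scene [(np.float64(0.3739), np.float64(0.3383), 0.94), (np.float64(0.381), np.float64(0.2392), 0.93), (np.float64(0.4572), np.float64(0.3631), 0.92), (np.float64(0.4751), np.float64(0.2261), 0.92), (np.float64(0.519), np.float64(0.3003), 0.89)]
```

>>> {"api": "send_rows", "payload": {"commands": "60 1 0 0 0;60 1 0 0 0;60 1 0 0 0;60 1 0 0 0;60 1 0 0 0;60 1 0 0 0;60 1 0 0 0;60 1 0 0 0;60 1 0 0 0;60 1 0 0 0;60 1 0 0 0;60 1 0 0 0;60 1 0 0 0;60 1 0 0 0;60 1 0 0 0;60 1 0 0 0;60 1 0 0 0;60 1 0 0.5 0;60 1 0 1 0;60 1 0 1 0"}}

```text
t: 5.2
tcp_pos: [0.5194, 0.2394, 0.1896]
tool_rot: [0.708, 0.706, 0.001, 0.001]
force: [-0.2, 0.3, 0.4]
finger_gap: 0.702
gripper_force: 0.0
```

>>> {"api": "send_rows", "payload": {"commands": "60 1 0 0 0;60 1 0 0 0;60 0.95 0 0 0;60 0 0 1 0;60 0 0 1 0;60 0 0 1 0;60 0 0 1 0;60 0 0 0.8 0;60 0 0 0 0"}}

```text
t: 5.95
tcp_pos: [0.5165, 0.2965, 0.09]
tool_rot: [0.708, 0.706, -0.003, -0.001]
force: [-0.0, -0.2, -0.3]
finger_gap: 0.702
gripper_force: 0.0
```

```bash
python3 - <<'E'
from h import *
a=shot('top');b=shot('scene')
T=cv2.resize(a['pixels'][200:300,150:280],None,fx=4,fy=4,interpolation=2);S=cv2.resize(b['pixels'][210:360,170:320],(400,400),interpolation=2)
cv2.imwrite('pics/p1.png',cv2.cvtColor(np.hstack([T[:400,:],S])[:,:],cv2.COLOR_RGB2BGR)[:, -800:])
print(bushes(b))
E
```

```text
[(np.float64(0.3739), np.float64(0.3383), 0.95), (np.float64(0.381), np.float64(0.2391), 0.95), (np.float64(0.4569), np.float64(0.363), 0.95), (np.float64(0.4744), np.float64(0.2264), 0.9), (np.float64(0.5161), np.float64(0.3021), 0.82)]
```

>>> {"api": "send_rows", "payload": {"commands": "60 0 0 1 0;60 0 0 1 0;60 0 0 0.5 0;60 0 0 0 0;30 0 0 0 0;30 0 0 0 0;30 0 0 0 0;30 0 0 0 0;30 0 0 0 0;30 0 0 0 0"}}

```text
t: 6.88
tcp_pos: [0.5193, 0.2991, 0.0447]
tool_rot: [0.707, 0.707, 0.001, 0.001]
force: [-0.3, 0.0, 6.8]
finger_gap: 0.425
gripper_force: 30.6
```

```bash
python3 - <<'E'
from h import *
b=shot('scene')
cv2.imwrite('pics/p2.png',cv2.cvtColor(cv2.resize(b['pixels'][200:360,170:330],(600,600),interpolation=2),cv2.COLOR_RGB2BGR))
E
```

```text
(no output)
```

View pics/p2.png

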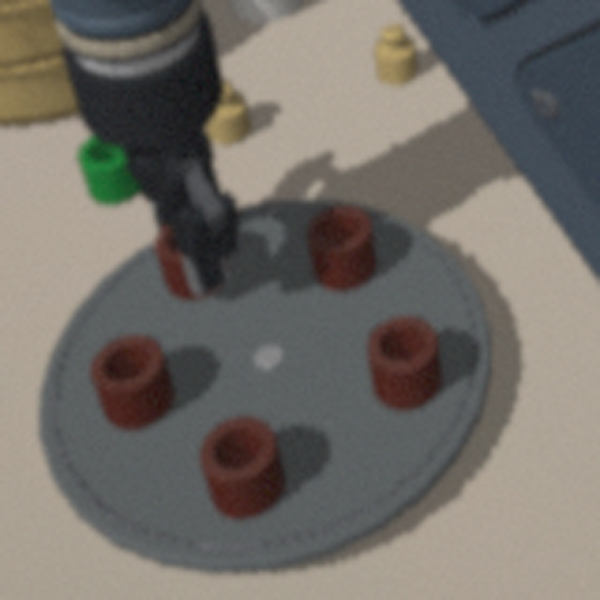

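>>> {"api": "send_rows", "payload": {"commands": "30 0 0 -0.5 0;30 0 0 -1 0;30 0 0 -1 0;30 0 0 -1 0;30 0 0 -1 0;30 0 0 -1 0;30 0 0 -1 0;30 0 0 0 0"}}

```text
t: 7.6
tcp_pos: [0.5203, 0.2996, 0.1778]
tool_rot: [0.707, 0.707, 0.004, 0.002]
force: [0.2, -0.8, -1.1]
finger_gap: 0.421
gripper_force: 30.3
```

```bash
python3 - <<'E'
from h import *
a=shot('top');b=shot('scene')
print('zero', a['pixels'].shape, bushes(b))
T=cv2.resize(a['pixels'][168:222,315:470],(775,270),interpolation=2)
S=cv2.resize(b['pixels'][150:226,300:455],(775,380)[:2],interpolation=2)[:330]
cv2.imwrite('pics/p3.png',cv2.cvtColor(np.vstack([T,S]),cv2.COLOR_RGB2BGR))
E
```

```text
zero (400, 640, 3) [(np.float64(0.3737), np.float64(0.3382), 0.95), (np.float64(0.3811), np.float64(0.2388), 0.95), (np.float64(0.4567), np.float64(0.363), 0.94), (np.float64(0.4758), np.float64(0.2261), 0.94)]
```

View pics/p3.png

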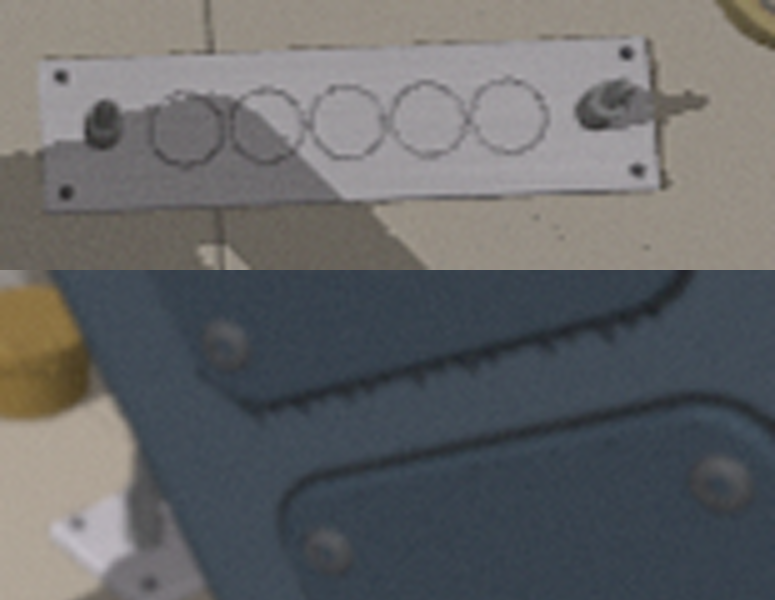

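```bash
python3 - <<'E'
import cv2
i=cv2.imread('pics/scene0.png')
cv2.imwrite('pics/c3.png',cv2.resize(i[155:225,300:400],(800,560),interpolation=2))
E
```

```text
(no output)
```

View pics/c3.png

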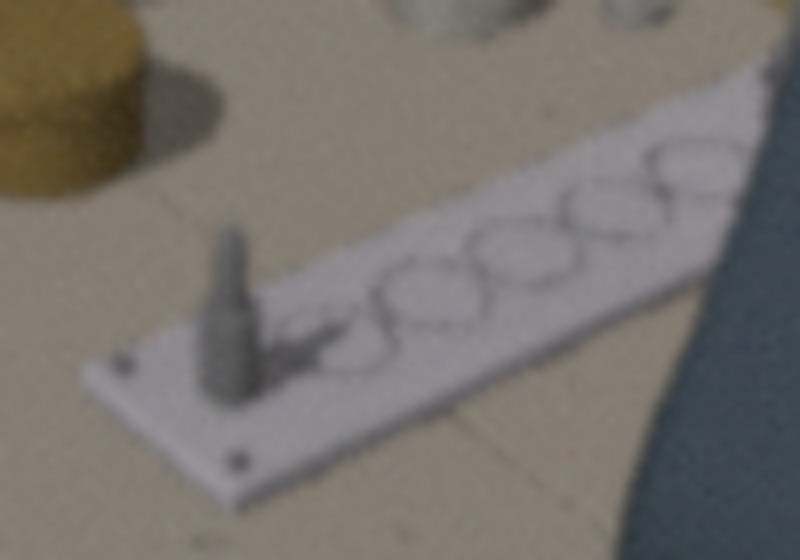

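>>> {"api": "send_rows", "payload": {"commands": "30 -1 0.2 0 0;30 -1 0.2 0 0;30 -1 0.2 0 0;30 -1 0.2 0 0;30 -1 0.2 0 0;30 -1 0.2 0 0;30 -1 0.2 0 0;30 -1 0.2 0 0;30 -1 0.2 0 0;30 -1 0.2 0 0;30 -1 0.2 0 0;30 -1 0.2 0 0;30 -1 0.2 0 0;30 -1 0.2 0 0;30 -1 0.2 0 0;30 -1 0.2 0 0;30 -1 0.2 0 0;30 -1 0.2 0 0;30 -1 0.2 0 0;30 -1 0.1 0 0"}}

```text
t: 9.37
tcp_pos: [0.5949, -0.102, 0.1714]
tool_rot: [0.707, 0.707, -0.001, -0.002]
force: [0.4, -0.2, -0.6]
finger_gap: 0.43
gripper_force: 30.3
```

```bash
python3 - <<'E'
from h import *
s=shot('scene');t=shot('top')
for p in crop([(336,340),(434,292),(525,250),(615,209)],8,300,155): print('sc',ray(s,*p,.012)[:2].round(4))
for p in crop([(230,222)],8,300,155): print('pin tip',ray(s,*p,.083)[:2].round(4))
for p in crop([(186,128),(267,125),(347,122),(428,118),(508,115)],5,315,168): print('top',ray(t,*p,.012)[:2].round(4))
E
```

```text
sc [ 0.6002 -0.1032]
sc [ 0.6016 -0.1506]
sc [ 0.6018 -0.1953]
sc [ 0.6017 -0.2409]
pin tip [ 0.6008 -0.0555]
top [ 0.5967 -0.1042]
top [ 0.5969 -0.1505]
top [ 0.5971 -0.196 ]
top [ 0.5979 -0.2422]
top [ 0.5982 -0.2877]
```

>>> {"api": "send_rows", "payload": {"commands": "30 -0.19 0.25 0 0;30 0 0 1 0;30 0 0 1 0;30 0 0 1 0;30 0 0 1 0;30 0 0 1 0;30 0 0 1 0;30 0 0 0 0;30 0 0 0 0"}}

```text
t: 10.22
tcp_pos: [0.5996, -0.1038, 0.0518]
tool_rot: [0.707, 0.707, -0.001, -0.002]
force: [0.5, 0.5, -0.4]
finger_gap: 0.428
gripper_force: 30.3
```

```bash
python3 - <<'E'
from h import *
a=shot('top');b=shot('scene')
r=readout.sense();z=r['tcp_pos'][2]-.0155
print(r['tcp_pos'],r['force'])
for s in(a,b):print(bushes(s,z,(.5,.7,-.35,-.03)))
T=cv2.resize(a['pixels'][165:225,320:400],(480,360),interpolation=2)
S=cv2.resize(b['pixels'][150:220,295:355],(309,360),interpolation=2)
cv2.imwrite('pics/p4.png',cv2.cvtColor(np.hstack([T,S]),cv2.COLOR_RGB2BGR))
E
```

```text
[ 0.60139443 -0.10473794  0.05397354] [0.15631772 0.71164551 0.51934917]
[]
[(np.float64(0.6027), np.float64(-0.0941), 0.52)]
```

View pics/p4.png

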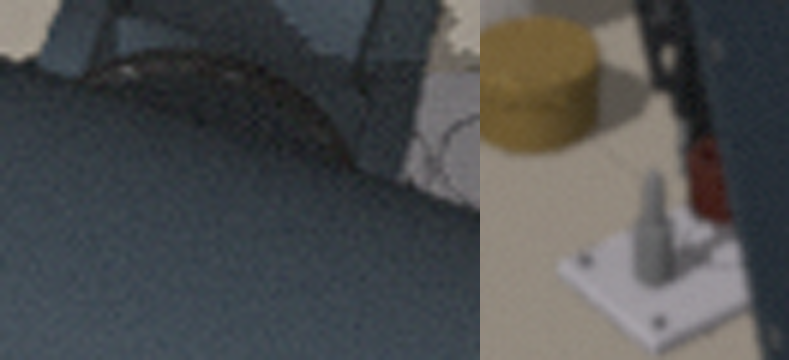

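>>> {"api": "send_rows", "payload": {"commands": "30 0 0 0.6 0;30 0 0 0.6 0;30 0 0 0 0;30 0 0 0 0"}}

```text
t: 10.65
tcp_pos: [0.6006, -0.1051, 0.0288]
tool_rot: [0.707, 0.707, -0.0, -0.0]
force: [0.3, -0.1, -0.5]
finger_gap: 0.427
gripper_force: 30.6
```

```bash
python3 - <<'E'
from h import *
r=readout.sense();print(r['tcp_pos'],r['force'])
E
```

```text
[ 0.60057441 -0.1051185   0.02876655] [ 0.32528089 -0.05386458 -0.53496852]
```

>>> {"api": "send_rows", "payload": {"commands": "60 0 0 0.05 0;60 0 0 0 0;60 0 0 0 0;60 0 0 0 0;60 0 0 -1 0;60 0 0 -1 0;60 0 0 -1 0;60 0 0 -1 0;60 0 0 -1 0;60 0 0 -1 0"}}

```text
t: 11.48
tcp_pos: [0.6006, -0.1051, 0.1494]
tool_rot: [0.707, 0.707, -0.0, -0.0]
force: [-0.3, -0.1, -0.4]
finger_gap: 0.708
gripper_force: 0.0
```

>>> {"api": "send_rows", "payload": {"commands": "60 1 -0.39 0 0;60 1 -0.39 0 0;60 1 -0.39 0 0;60 1 -0.39 0 0;60 1 -0.39 0 0;60 1 -0.39 0 0;60 1 -0.39 0 0;60 1 -0.39 0 0;60 1 -0.39 0 0;60 1 -0.39 0 0;60 1 -0.39 0 0;60 1 -0.39 0 0;60 1 -0.39 0 0;60 1 -0.39 0 0;60 1 -0.39 0 0;60 1 -0.39 0 0;60 0.5 0 0 0;60 0 0 0 0;60 0 0 0 0"}}

```text
t: 13.07
tcp_pos: [0.4768, 0.225, 0.1485]
tool_rot: [0.707, 0.707, 0.0, 0.0]
force: [-0.6, -0.5, -0.5]
finger_gap: 0.702
gripper_force: 0.0
```

```bash
python3 - <<'E'
from h import *
a=shot('top');b=shot('scene')
print(readout.sense()['tcp_pos'])
for s in(a,b):print(bushes(s),bushes(s,.012,(.5,.7,-.35,-.03)))
T=cv2.resize(a['pixels'][165:225,320:400],(480,360),interpolation=2)
S=cv2.resize(b['pixels'][150:220,295:355],(309,360),interpolation=2)
cv2.imwrite('pics/p5.png',cv2.cvtColor(np.hstack([T,S]),cv2.COLOR_RGB2BGR))
E
```

```text
[0.47697916 0.2241406  0.14835916]
[(np.float64(0.3785), np.float64(0.2323), 0.55), (np.float64(0.4634), np.float64(0.3669), 0.36), (np.float64(0.4727), np.float64(0.2256), 0.85)] [(np.float64(0.5999), np.float64(-0.1056), 0.86)]
[(np.float64(0.3737), np.float64(0.3383), 0.95), (np.float64(0.3812), np.float64(0.2388), 0.94), (np.float64(0.4569), np.float64(0.3632), 0.93), (np.float64(0.475), np.float64(0.2263), 0.92)] [(np.float64(0.5986), np.float64(-0.0899), 0.33)]
```

View pics/p5.png

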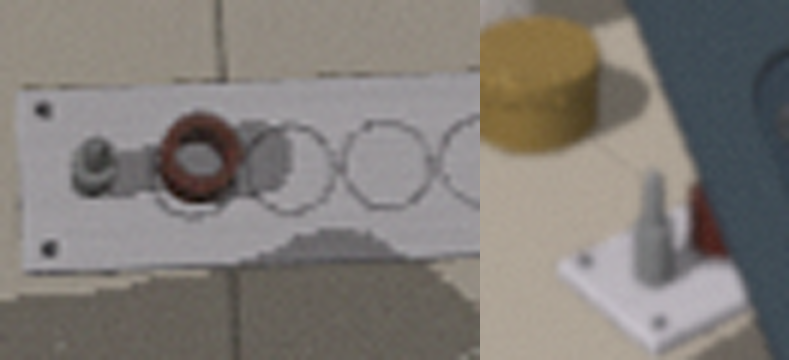

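```bash
python3 - <<'E'
from h import *
t=shot('top')
p=crop([(200,157.5)],6,320,165)[0];print(ray(t,*p,.046)[:2])
E
```

```text
[ 0.59633667 -0.10491831]
```

>>> {"api": "send_rows", "payload": {"commands": "60 0.1 -0.08 1 0;60 0 0 1 0;60 0 0 1 0;60 0 0 1 0;60 0 0 1 0;60 0 0 0.25 0;60 0 0 0 0;30 0 0 0 0;30 0 0 0 0;30 0 0 0 0;30 0 0 0 0;30 0 0 0 0;30 0 0 0 0;30 0 0 -0.5 0;30 0 0 -1 0;30 0 0 -1 0;30 0 0 -1 0;30 0 0 -1 0;30 0 0 -1 0;30 0 0 -1 0"}}

```text
t: 14.88
tcp_pos: [0.4741, 0.2269, 0.1747]
tool_rot: [0.707, 0.707, -0.0, -0.0]
force: [0.4, 0.8, -1.6]
finger_gap: 0.429
gripper_force: 30.2
```

>>> {"api": "send_rows", "payload": {"commands": "30 -1 0.33 0 0;30 -1 0.33 0 0;30 -1 0.33 0 0;30 -1 0.33 0 0;30 -1 0.33 0 0;30 -1 0.33 0 0;30 -1 0.33 0 0;30 -1 0.33 0 0;30 -1 0.33 0 0;30 -1 0.33 0 0;30 -1 0.33 0 0;30 -1 0.33 0 0;30 -1 0.33 0 0;30 -1 0.33 0 0;30 -1 0.33 0 0;30 -1 0.33 0 0;30 -1 0.33 0 0;30 -1 0.33 0 0;30 -0.85 0.4 0 0;30 0 0 0 0"}}

```text
t: 16.55
tcp_pos: [0.6028, -0.1537, 0.1739]
tool_rot: [0.708, 0.706, 0.0, 0.002]
force: [0.7, 0.4, 0.1]
finger_gap: 0.428
gripper_force: 30.2
```

>>> {"api": "send_rows", "payload": {"commands": "30 0 0 1 0;30 0 0 1 0;30 0 0 1 0;30 0 0 1 0;30 0 0 1 0;30 0 0 1 0;30 0 0 0 0;30 0 0 0 0;30 0 0 0 0"}}

```text
t: 17.3
tcp_pos: [0.6015, -0.1498, 0.0543]
tool_rot: [0.707, 0.707, 0.0, 0.0]
force: [0.8, -0.1, -0.6]
finger_gap: 0.428
gripper_force: 30.2
```

>>> {"api": "send_rows", "payload": {"commands": "30 0 0 0.6 0;30 0 0 0.7 0;30 0 0 0 0;60 0 0 0 0;60 0 0 0 0;60 0 0 0 0;60 0 0 -1 0;60 0 0 -1 0;60 0 0 -1 0;60 0 0 -1 0;60 0 0 -1 0;60 0 0 -1 0;60 0.65 0 0 0;60 1 0 0 0;60 1 0 0 0;60 1 0 0 0;60 1 0 0 0;60 1 0 0 0;60 0 0 0 0;60 0 0 0 0"}}

```text
t: 18.97
tcp_pos: [0.6005, -0.0356, 0.1467]
tool_rot: [0.707, 0.708, -0.0, -0.001]
force: [-1.2, -1.2, 0.5]
finger_gap: 0.702
gripper_force: 0.0
```

>>> {"api": "send_rows", "payload": {"commands": "60 1 -0.36 0 0;60 1 -0.36 0 0;60 1 -0.36 0 0;60 1 -0.36 0 0;60 1 -0.36 0 0;60 1 -0.36 0 0;60 1 -0.36 0 0;60 1 -0.36 0 0;60 1 -0.36 0 0;60 1 -0.36 0 0;60 1 -0.36 0 0;60 1 -0.36 0 0;60 1 -0.36 0 0;60 1 -0.36 0 0;60 1 -0.36 0 0;60 1 -0.36 0 0;60 1 -0.36 0 0;60 1 -0.36 0 0;60 1 -0.36 0 0;60 1 -0.36 0 0"}}

```text
t: 20.63
tcp_pos: [0.4579, 0.363, 0.147]
tool_rot: [0.708, 0.706, -0.0, 0.0]
force: [-1.1, 0.9, -0.1]
finger_gap: 0.696
gripper_force: 0.0
```

```bash
python3 - <<'E'
from h import *
a=shot('top');b=shot('scene')
print(readout.sense()['tcp_pos'])
for s in(a,b):print(bushes(s),bushes(s,.012,(.5,.7,-.35,-.03)))
E
```

```text
[0.45719573 0.36470155 0.14704964]
[(np.float64(0.3708), np.float64(0.3381), 0.78), (np.float64(0.3789), np.float64(0.2377), 0.84), (np.float64(0.4535), np.float64(0.3636), 0.77)] [(np.float64(0.5994), np.float64(-0.106), 0.88), (np.float64(0.601), np.float64(-0.1532), 0.86)]
[(np.float64(0.3734), np.float64(0.3376), 0.95), (np.float64(0.3821), np.float64(0.2383), 0.96), (np.float64(0.4563), np.float64(0.3631), 0.94)] []
```

>>> {"api": "send_rows", "payload": {"commands": "60 -0.04 -0.04 1 0;60 0 0 1 0;60 0 0 1 0;60 0 0 1 0;60 0 0 1 0;60 0 0 0.18 0;60 0 0 0 0;30 0 0 0 0;30 0 0 0 0;30 0 0 0 0;30 0 0 0 0;30 0 0 0 0;30 0 0 0 0;30 0 0 -0.5 0;30 0 0 -1 0;30 0 0 -1 0;30 0 0 -1 0;30 0 0 -1 0;30 0 0 -1 0;30 0 0 -1 0"}}

```text
t: 22.4
tcp_pos: [0.4563, 0.3621, 0.175]
tool_rot: [0.707, 0.707, -0.0, -0.0]
force: [0.1, 0.6, -2.0]
finger_gap: 0.429
gripper_force: 30.3
```

>>> {"api": "send_rows", "payload": {"commands": "30 -1 0.28 0 0;30 -1 0.28 0 0;30 -1 0.28 0 0;30 -1 0.28 0 0;30 -1 0.28 0 0;30 -1 0.28 0 0;30 -1 0.28 0 0;30 -1 0.28 0 0;30 -1 0.28 0 0;30 -1 0.28 0 0;30 -1 0.28 0 0;30 -1 0.28 0 0;30 -1 0.28 0 0;30 -1 0.28 0 0;30 -1 0.28 0 0;30 -1 0.28 0 0;30 -1 0.28 0 0;30 -1 0.28 0 0;30 -1 0.28 0 0;30 -1 0.28 0 0"}}

```text
t: 24.07
tcp_pos: [0.5682, -0.0387, 0.1741]
tool_rot: [0.707, 0.707, -0.0, -0.0]
force: [0.0, 0.8, -0.3]
finger_gap: 0.426
gripper_force: 30.3
```

>>> {"api": "send_rows", "payload": {"commands": "30 -1 0.21 0 0;30 -1 0.21 0 0;30 -1 0.21 0 0;30 -1 0.21 0 0;30 -1 0.21 0 0;30 -1 0.21 0 0;30 -1 0.21 0 0;30 -0.8 0.21 0 0;30 0 0 0 0;30 0 0 1 0;30 0 0 1 0;30 0 0 1 0;30 0 0 1 0;30 0 0 1 0;30 0 0 1 0;30 0 0 0 0;30 0 0 0 0;30 0 0 0 0"}}

```text
t: 25.57
tcp_pos: [0.6025, -0.1936, 0.0547]
tool_rot: [0.707, 0.707, 0.0, 0.0]
force: [-0.4, 0.3, 0.0]
finger_gap: 0.43
gripper_force: 30.3
```

>>> {"api": "send_rows", "payload": {"commands": "30 -0.1 0 0.6 0;30 0 0 0.7 0;30 0 0 0 0;60 0 0 0 0;60 0 0 0 0;60 0 0 0 0;60 0 0 -1 0;60 0 0 -1 0;60 0 0 -1 0;60 0 0 -1 0;60 0 0 -1 0;60 0 0 -1 0;60 0.7 0 0 0;60 1 0 0 0;60 1 0 0 0;60 1 0 0 0;60 1 0 0 0;60 1 0 0 0;60 0 0 0 0;60 0 0 0 0"}}

```text
t: 27.23
tcp_pos: [0.6012, -0.0802, 0.1468]
tool_rot: [0.707, 0.708, -0.001, -0.001]
force: [-0.1, -0.7, 0.3]
finger_gap: 0.702
gripper_force: 0.0
```

>>> {"api": "send_rows", "payload": {"commands": "60 1 -0.69 0 0;60 1 -0.69 0 0;60 1 -0.69 0 0;60 1 -0.69 0 0;60 1 -0.69 0 0;60 1 -0.69 0 0;60 1 -0.69 0 0;60 1 -0.69 0 0;60 1 -0.69 0 0;60 1 -0.69 0 0;60 1 -0.69 0 0;60 1 -0.69 0 0;60 1 -0.69 0 0;60 1 -0.69 0 0;60 1 -0.69 0 0;60 1 -0.69 0 0;60 0 0 0 0;60 0 0 0 0"}}

```text
t: 28.73
tcp_pos: [0.3814, 0.2384, 0.1475]
tool_rot: [0.707, 0.707, -0.0, 0.0]
force: [0.5, 0.2, -0.3]
finger_gap: 0.701
gripper_force: 0.0
```

```bash
python3 - <<'E'
from h import *
a=shot('top');b=shot('scene')
print(readout.sense()['tcp_pos'])
for s in(a,b):print(bushes(s),bushes(s,.012,(.5,.7,-.35,-.03)))
E
```

```text
[0.38253617 0.23768816 0.14765711]
[(np.float64(0.3789), np.float64(0.2365), 0.79)] [(np.float64(0.5997), np.float64(-0.1058), 0.86), (np.float64(0.6011), np.float64(-0.1534), 0.86), (np.float64(0.6025), np.float64(-0.1985), 0.85)]
[(np.float64(0.3731), np.float64(0.3372), 0.94), (np.float64(0.3817), np.float64(0.2383), 0.94)] [(np.float64(0.6038), np.float64(-0.138), 2.39)]
```

>>> {"api": "send_rows", "payload": {"commands": "60 0 0 1 0;60 0 0 1 0;60 0 0 1 0;60 0 0 1 0;60 0 0 1 0;60 0 0 0.2 0;60 0 0 0 0;30 0 0 0 0;30 0 0 0 0;30 0 0 0 0;30 0 0 0 0;30 0 0 0 0;30 0 0 0 0;30 0 0 -0.5 0;30 0 0 -1 0;30 0 0 -1 0;30 0 0 -1 0;30 0 0 -1 0;30 0 0 -1 0;30 0 0 -1 0"}}

```text
t: 30.5
tcp_pos: [0.381, 0.2382, 0.1748]
tool_rot: [0.707, 0.707, -0.0, -0.0]
force: [0.6, 0.4, -0.5]
finger_gap: 0.426
gripper_force: 30.3
```

>>> {"api": "send_rows", "payload": {"commands": "30 -1 0.5 0 0;30 -1 0.5 0 0;30 -1 0.5 0 0;30 -1 0.5 0 0;30 -1 0.5 0 0;30 -1 0.5 0 0;30 -1 0.5 0 0;30 -1 0.5 0 0;30 -1 0.5 0 0;30 -1 0.5 0 0;30 -1 0.5 0 0;30 -1 0.5 0 0;30 -1 0.5 0 0;30 -1 0.5 0 0;30 -1 0.5 0 0;30 -1 0.5 0 0;30 -1 0.5 0 0;30 -1 0.5 0 0;30 -1 0.5 0 0;30 -1 0.5 0 0"}}

```text
t: 32.17
tcp_pos: [0.5811, -0.1626, 0.1736]
tool_rot: [0.707, 0.707, -0.0, -0.0]
force: [1.1, 0.1, -0.7]
finger_gap: 0.429
gripper_force: 30.3
```

>>> {"api": "send_rows", "payload": {"commands": "30 -1 0.25 0 0;30 -1 0.25 0 0;30 -1 0.25 0 0;30 -1 0.25 0 0;30 0 0 0 0;30 0 0 1 0;30 0 0 1 0;30 0 0 1 0;30 0 0 1 0;30 0 0 1 0;30 0 0 1 0;30 0 0 0 0;30 0 0 0 0;30 0 0 0 0"}}

```text
t: 33.33
tcp_pos: [0.6015, -0.2418, 0.0546]
tool_rot: [0.707, 0.707, 0.0, 0.0]
force: [1.0, 0.2, 0.3]
finger_gap: 0.431
gripper_force: 30.3
```

>>> {"api": "send_rows", "payload": {"commands": "30 0 0 0.6 0;30 0 0 0.7 0;30 0 0 0 0;60 0 0 0 0;60 0 0 0 0;60 0 0 0 0;60 0 0 -1 0;60 0 0 -1 0;60 0 0 -1 0;60 0 0 -1 0;60 0 0 -1 0;60 1 0 -1 0;60 1 0 0 0;60 1 0 0 0;60 1 0 0 0;60 1 0 0 0;60 1 0 0 0;60 1 0 0 0;60 1 0 0 0;60 0.95 0 0 0"}}

```text
t: 35.0
tcp_pos: [0.6008, -0.0618, 0.1476]
tool_rot: [0.707, 0.707, -0.0, -0.0]
force: [0.6, 0.2, -0.3]
finger_gap: 0.703
gripper_force: 0.0
```

>>> {"api": "send_rows", "payload": {"commands": "60 1 -0.57 0 0;60 1 -0.57 0 0;60 1 -0.57 0 0;60 1 -0.57 0 0;60 1 -0.57 0 0;60 1 -0.57 0 0;60 1 -0.57 0 0;60 1 -0.57 0 0;60 1 -0.57 0 0;60 1 -0.57 0 0;60 1 -0.57 0 0;60 1 -0.57 0 0;60 1 -0.57 0 0;60 1 -0.57 0 0;60 1 -0.57 0 0;60 1 -0.57 0 0;60 1 -0.57 0 0;60 1 -0.57 0 0;60 1 -0.57 0 0;60 1 -0.57 0 0"}}

```text
t: 36.67
tcp_pos: [0.3728, 0.3381, 0.1477]
tool_rot: [0.707, 0.707, -0.0, -0.0]
force: [0.2, 0.0, 0.5]
finger_gap: 0.705
gripper_force: 0.0
```

```bash
python3 - <<'E'
from h import *
a=shot('top','t5.png');b=shot('scene')
print(readout.sense()['tcp_pos'])
for s in(a,b):print(bushes(s),bushes(s,.012,(.5,.7,-.35,-.03)))
E
```

```text
[0.37185958 0.33919634 0.14775083]
[(np.float64(0.3712), np.float64(0.3379), 0.82)] [(np.float64(0.5998), np.float64(-0.1057), 0.86), (np.float64(0.6005), np.float64(-0.2451), 0.88), (np.float64(0.6013), np.float64(-0.153), 0.84), (np.float64(0.6023), np.float64(-0.1988), 0.86)]
[(np.float64(0.3737), np.float64(0.3381), 0.95)] [(np.float64(0.6036), np.float64(-0.1485), 2.93)]
```

>>> {"api": "send_rows", "payload": {"commands": "60 0 0.06 1 0;60 0 0 1 0;60 0 0 1 0;60 0 0 1 0;60 0 0 1 0;60 0 0 0.2 0;60 0 0 0 0;30 0 0 0 0;30 0 0 0 0;30 0 0 0 0;30 0 0 0 0;30 0 0 0 0;30 0 0 0 0;30 0 0 -0.5 0;30 0 0 -1 0;30 0 0 -1 0;30 0 0 -1 0;30 0 0 -1 0;30 0 0 -1 0;30 0 0 -1 0"}}

```text
t: 38.43
tcp_pos: [0.3742, 0.337, 0.1752]
tool_rot: [0.707, 0.707, -0.0, -0.0]
force: [-0.9, -0.2, -0.7]
finger_gap: 0.427
gripper_force: 30.2
```

>>> {"api": "send_rows", "payload": {"commands": "30 -1 0.5 0 0;30 -1 0.5 0 0;30 -1 0.5 0 0;30 -1 0.5 0 0;30 -1 0.5 0 0;30 -1 0.5 0 0;30 -1 0.5 0 0;30 -1 0.5 0 0;30 -1 0.5 0 0;30 -1 0.5 0 0;30 -1 0.5 0 0;30 -1 0.5 0 0;30 -1 0.5 0 0;30 -1 0.5 0 0;30 -1 0.5 0 0;30 -1 0.5 0 0;30 -1 0.5 0 0;30 -1 0.5 0 0;30 -1 0.5 0 0;30 -1 0.5 0 0"}}

```text
t: 40.1
tcp_pos: [0.5743, -0.0637, 0.1741]
tool_rot: [0.707, 0.707, -0.0, -0.0]
force: [-0.3, 0.5, -0.6]
finger_gap: 0.428
gripper_force: 30.2
```

>>> {"api": "send_rows", "payload": {"commands": "30 -1 0.13 0 0;30 -1 0.13 0 0;30 -1 0.13 0 0;30 -1 0.13 0 0;30 -1 0.13 0 0;30 -1 0.13 0 0;30 -1 0.13 0 0;30 -1 0.13 0 0;30 -1 0.13 0 0;30 -1 0.13 0 0;30 -1 0.13 0 0;30 -0.26 0 0 0;30 0 0 1 0;30 0 0 1 0;30 0 0 1 0;30 0 0 1 0;30 0 0 1 0;30 0 0 1 0;30 0 0 0 0;30 0 0 0 0"}}

```text
t: 41.77
tcp_pos: [0.6018, -0.2867, 0.0529]
tool_rot: [0.707, 0.707, -0.0, -0.002]
force: [-0.0, 0.4, -0.5]
finger_gap: 0.425
gripper_force: 30.2
```

>>> {"api": "send_rows", "payload": {"commands": "30 0 0 0.6 0;30 0 0 0.65 0;30 0 0 0 0;60 0 0 0 0;60 0 0 0 0;60 0 0 0 0;60 0 0 -1 0;60 0 0 -1 0;60 0 0 -1 0;60 0 0 -1 0;60 0 0 -1 0;60 1 0 -1 0;60 1 0 0 0;60 1 0 0 0;60 1 0 0 0;60 1 0 0 0;60 1 0 0 0;60 1 0 0 0;60 1 0 0 0;60 1 0 0 0"}}

```text
t: 43.43
tcp_pos: [0.6027, -0.1072, 0.1489]
tool_rot: [0.707, 0.707, -0.0, -0.0]
force: [0.4, 0.3, -0.2]
finger_gap: 0.703
gripper_force: 0.0
```

>>> {"api": "send_rows", "payload": {"commands": "60 1 0 0 0;60 1 0 0 0;60 1 0 0 0;60 1 0 0 0;60 1 0 0 0;60 1 0 0 0;60 1 0 0 0;60 1 0 0 0;60 1 0 0 0;60 1 0 0 0;60 1 0 0 0;60 1 0 0 0;60 1 0 0 0;60 1 0 0 0"}}

```text
t: 44.6
tcp_pos: [0.603, 0.1728, 0.1489]
tool_rot: [0.707, 0.707, -0.0, -0.0]
force: [-0.3, 0.2, 0.5]
finger_gap: 0.705
gripper_force: 0.0
```

```bash
python3 - <<'E'
from h import *
a=shot('top','t6.png')
print(readout.sense()['tcp_pos'])
print(bushes(a,.012,(.5,.7,-.35,-.03)))
cv2.imwrite('pics/c6.png',cv2.cvtColor(cv2.resize(a['pixels'][165:290,315:470],None,fx=4.8,fy=4.8,interpolation=2),cv2.COLOR_RGB2BGR))
E
```

```text
[0.60279408 0.17649488 0.14900342]
[(np.float64(0.5994), np.float64(-0.1052), 0.84), (np.float64(0.6015), np.float64(-0.2688), 2.01), (np.float64(0.6016), np.float64(-0.1541), 0.81), (np.float64(0.6023), np.float64(-0.1985), 0.8)]
```

View pics/c6.png

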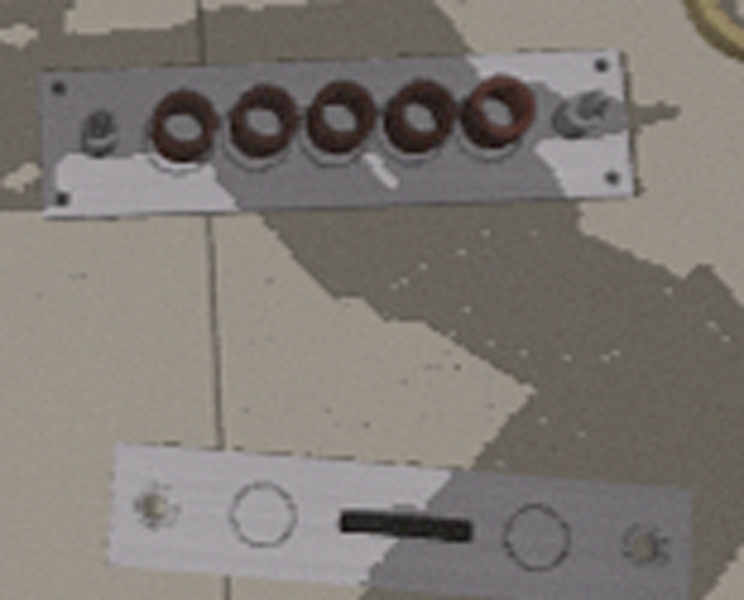

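```bash
python3 - <<'E'
from h import *
t=shot('top')
P=[ray(t,*p,.012)[:2] for p in crop([(153,506),(263,514),(537,538),(643,545)],4.8,315,165)]
for p in P: print(p.round(4))
print('c',np.mean(P,0).round(4),'yaw',np.arctan2(*( (P[3]-P[0])*[1,-1])), np.arctan2(*((P[2]-P[1])*[1,-1])), np.linalg.norm(P[3]-P[0]))
print('handle',ray(t,*crop([(406,525)],4.8,315,165)[0],.05)[:2])
E
```

```text
[ 0.381  -0.0796]
[ 0.3747 -0.1423]
[ 0.3568 -0.2974]
[ 0.3512 -0.357 ]
c [ 0.3659 -0.2191] yaw -0.10711336998536641 -0.11500617696320603 0.27907053887802136
handle [ 0.36597288 -0.21657321]
```

>>> {"api": "send_rows", "payload": {"commands": "50 -1 -0.58 0 0;50 -1 -0.58 0 0;50 -1 -0.58 0 0;50 -1 -0.58 0 0;50 -1 -0.58 0 0;50 -1 -0.58 0 0;50 -1 -0.58 0 0;50 -1 -0.58 0 0;50 -1 -0.58 0 0;50 -1 -0.58 0 0;50 -1 -0.58 0 0;50 -1 -0.58 0 0;50 -1 -0.58 0 0;50 -1 -0.58 0 0;50 -1 -0.58 0 0;50 -1 -0.58 0 0;50 -1 -0.58 0 0;50 -1 -0.58 0 0;50 -1 -0.58 0 0;50 -0.8 -0.68 0 0"}}

```text
t: 46.37
tcp_pos: [0.3683, -0.2263, 0.1491]
tool_rot: [0.708, 0.706, -0.0, 0.001]
force: [0.9, 0.1, 0.0]
finger_gap: 0.583
gripper_force: 0.0
```

>>> {"api": "send_rows", "payload": {"commands": "50 0 0 0 0.8;50 0 0 0 0.8;50 0 0 1 0;50 0 0 1 0;50 0 0 1 0;50 0 0 0 0;50 0 0 0 0;50 0 0 0 0"}}

```text
t: 47.03
tcp_pos: [0.3689, -0.2244, 0.0893]
tool_rot: [0.746, 0.666, -0.0, 0.0]
force: [0.0, 0.2, 0.7]
finger_gap: 0.586
gripper_force: 0.0
```

```bash
python3 - <<'E'
from h import *
r=readout.sense();R=Rot.from_quat(r['tool_rot']).as_matrix();print(r['tcp_pos'],np.arctan2(R[1,1],R[0,1]))
shot('top','t7.png');b=shot('scene','s7.png')
cv2.imwrite('pics/c7.png',cv2.cvtColor(cv2.resize(b['pixels'][120:270,290:490],(800,600),interpolation=2),cv2.COLOR_RGB2BGR))
E
```

```text
[ 0.36890746 -0.22442839  0.08934167] -0.11299805824059422
```

View pics/c7.png

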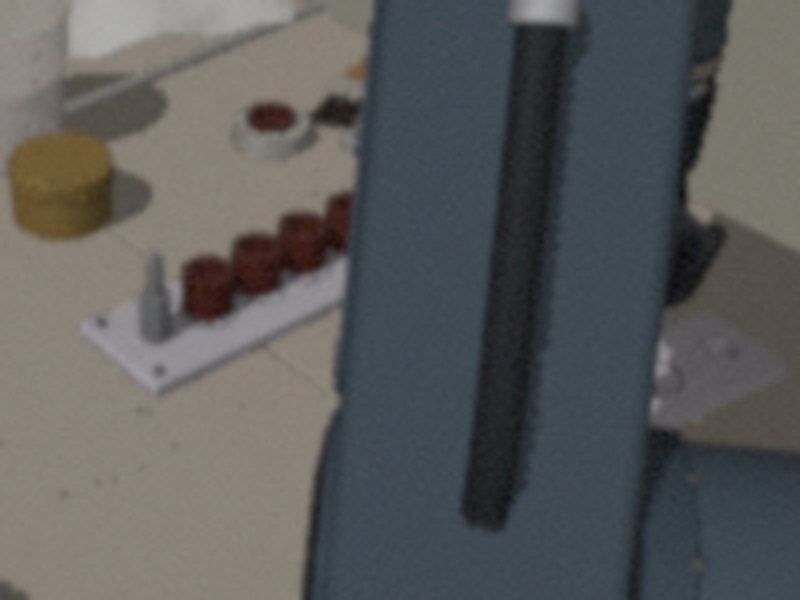

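>>> {"api": "send_rows", "payload": {"commands": "50 0.27 0 1 0;50 0 0 1 0;50 0 0 0.8 0;50 0 0 0 0;50 0 0 0 0"}}

```text
t: 47.55
tcp_pos: [0.3696, -0.2186, 0.033]
tool_rot: [0.746, 0.666, -0.0, -0.0]
force: [0.4, 0.2, -0.2]
finger_gap: 0.586
gripper_force: 0.0
```

>>> {"api": "send_rows", "payload": {"commands": "5 0 0 0 0;5 0 0 0 0;5 0 0 0 0;5 0 0 0 0;5 0 0 0 0;5 0 0 0 0;5 0 0 0 0;5 0 0 0 0;5 0 0 0 0", "grip_force": 100}}

```text
t: 48.3
tcp_pos: [0.3692, -0.2184, 0.0339]
tool_rot: [0.746, 0.666, -0.0, 0.0]
force: [-1.6, 1.2, 8.5]
finger_gap: 0.118
gripper_force: 97.8
```

>>> {"api": "send_rows", "payload": {"commands": "5 0 0 -0.3 0;5 0 0 -0.5 0;5 0 0 -0.5 0;5 0 0 -0.6 0;5 0 0 -0.7 0;5 0 0 -0.7 0;5 0 0 -0.7 0;5 0 0 -0.7 0;5 0 0 -0.7 0;5 0 0 -0.6 0;5 0 0 0 0;5 0 0 0 -0.43;5 0 0 0 -0.43;5 0 0 0 -0.43;5 0 0 0 -0.44;5 0 0 0 0;5 0 0 0 0"}}

```text
t: 49.72
tcp_pos: [0.369, -0.2181, 0.1522]
tool_rot: [0.705, 0.71, 0.0, -0.001]
force: [0.3, -1.0, -4.3]
finger_gap: 0.117
gripper_force: 98.2
```

```bash
cat > st.py <<'E'
from h import *
r=readout.sense();R=Rot.from_quat(r['tool_rot']).as_matrix();print(r['tcp_pos'].round(4),'yaw',np.arctan2(R[1,1],R[0,1]).round(4),'F',r['force'].round(1),r['ft_torque'].round(2),r['finger_gap'])
print(R[:,2].round(4))
E
python3 st.py; python3 -c "
from h import *
b=shot('scene','s8.png');a=shot('top','t8.png')"
```

```text
[ 0.369  -0.2181  0.1522] yaw 0.0072 F [ 0.3 -1.  -4.3] [ 0.02 -0.01 -0.03] 0.11661910145129609
[-0.001   0.0011 -1.    ]
```

View pics/s8.png

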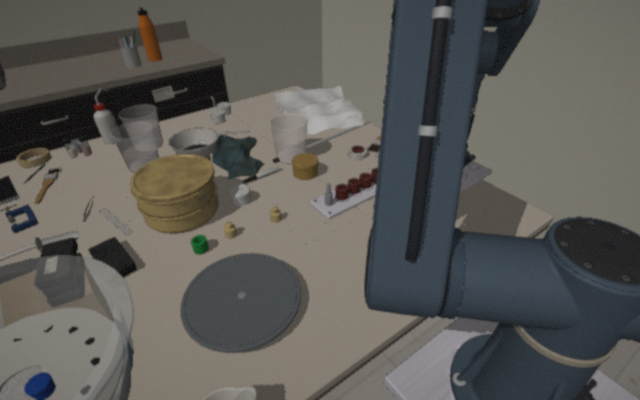

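>>> {"api": "send_rows", "payload": {"commands": "5 0.08 0.5 0 0;5 0.08 0.8 0 0;5 0.08 0.8 0 0;5 0.08 0.8 0 0;5 0.08 0.8 0 0;5 0.08 0.8 0 0;5 0.08 0.8 0 0;5 0.08 0.8 0 0;5 0.08 0.8 0 0;5 0.08 0.8 0 0;5 0.08 0.8 0 0;5 0.08 0.8 0 0;5 0.08 0.8 0 0;5 0.08 0.8 0 0;5 0 0.7 0 0;5 0 0 0 0;5 0 0 0 0;5 0 0 0 0"}}

```text
t: 51.32
tcp_pos: [0.6002, -0.1935, 0.1519]
tool_rot: [0.704, 0.71, -0.001, -0.001]
force: [-0.5, 0.2, -5.1]
finger_gap: 0.117
gripper_force: 98.3
```

```bash
python3 st.py; python3 -c "
from h import *
b=shot('scene','s9.png');a=shot('top','t9.png')
T=cv2.resize(a['pixels'][155:225,310:460],(780,364),interpolation=2)
S=cv2.resize(b['pixels'][140:220,290:440],(780,416),interpolation=2)[:236*2-240]
cv2.imwrite('pics/c9.png',cv2.cvtColor(np.vstack([T,S]),cv2.COLOR_RGB2BGR))"
```

```text
[ 0.6002 -0.1935  0.1519] yaw 0.0084 F [-0.5  0.2 -5.1] [-0.02  0.03 -0.01] 0.11693671218603426
[-0.0028  0.0013 -1.    ]
```

View pics/c9.png

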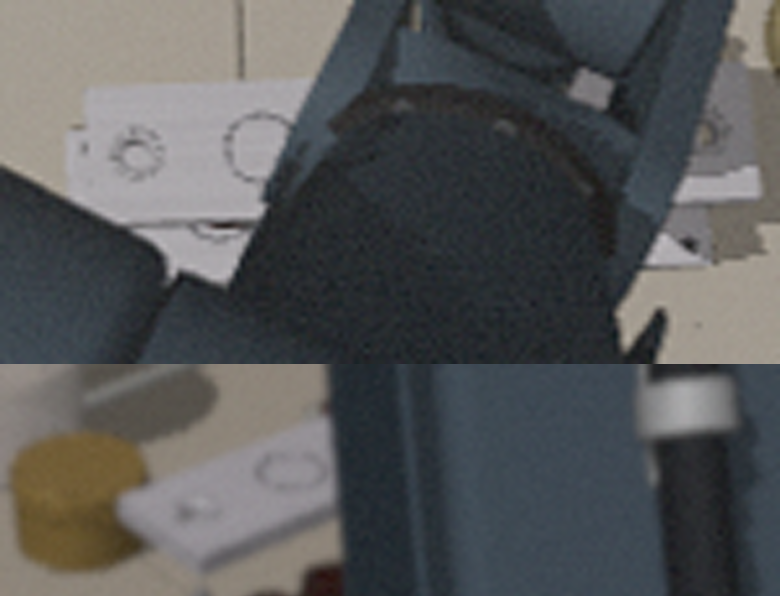

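```bash
python3 -c "
from h import *
b=shot('scene');a=shot('top');z=.131
c=lambda u,v,x,y:crop([(u,v)],5.2,x,y)[0]
print('top L',ray(a,*c(137,155,310,155),z)[:2],'R',ray(a,*c(705,133,310,155),z)[:2])
print('scene L',ray(b,*c(197,142,290,140),z)[:2])
print(readout.sense()['tcp_pos'])
"
```

```text
top L [ 0.5969204  -0.05501648] R [ 0.5986753  -0.33537724]
scene L [ 0.60361692 -0.0548314 ]
[ 0.60048045 -0.1942193   0.15259779]
```

>>> {"api": "send_rows", "payload": {"commands": "5 -0.06 0 0.4 0;5 0 0 0.4 0;5 0 0 0.4 0;5 0 0 0.3 0;5 0 0 0.2 0;5 0 0 0.15 0;5 0 0 0.15 0;5 0 0 0.1 0;5 0 0 0 0;5 0 0 0 0"}}

```text
t: 52.35
tcp_pos: [0.6012, -0.1954, 0.1107]
tool_rot: [0.704, 0.71, -0.0, -0.0]
force: [-0.3, 0.4, -6.0]
finger_gap: 0.117
gripper_force: 98.3
```

```bash
python3 st.py
```

```text
[ 0.6012 -0.1954  0.1107] yaw 0.0082 F [-0.3  0.4 -6. ] [-0.01  0.15  0.04] 0.11671082108827124
[-5.e-04  2.e-04 -1.e+00]
```

>>> {"api": "send_rows", "payload": {"commands": "5 0 0 0.15 0;5 0 0 0.1 0;5 0 0 0.1 0;5 0 0 0 0;5 0 0 0 0"}}

```text
t: 52.77
tcp_pos: [0.6001, -0.195, 0.103]
tool_rot: [0.704, 0.71, -0.001, -0.001]
force: [-4.1, 0.8, -5.2]
finger_gap: 0.114
gripper_force: 98.4
```

```bash
python3 st.py
```

```text
[ 0.6001 -0.195   0.103 ] yaw 0.0083 F [-4.1  0.8 -5.2] [0.1  0.77 0.03] 0.11359066083994786
[-0.0028  0.0012 -1.    ]
```

>>> {"api": "send_rows", "payload": {"commands": "5 0 -0.06 0 0;5 0 0 0.1 0;5 0 0 0.1 0;5 0 0 0 0;5 0 0 0 0"}}

```text
t: 53.18
tcp_pos: [0.5999, -0.1953, 0.0994]
tool_rot: [0.704, 0.71, -0.0, -0.0]
force: [-3.1, 2.1, -6.2]
finger_gap: 0.115
gripper_force: 98.3
```

```bash
python3 st.py
```

```text
[ 0.5999 -0.1953  0.0994] yaw 0.0081 F [-3.1  2.1 -6.2] [ 0.27  0.6  -0.04] 0.1148711196571339
[-7.e-04  5.e-04 -1.e+00]
```

>>> {"api": "send_rows", "payload": {"commands": "5 0.02 -0.05 0 0;5 0 0 0.12 0;5 0 0 0.12 0;5 0 0 0.12 0;5 0 0 0 0;5 0 0 0 0"}}

```text
t: 53.68
tcp_pos: [0.5995, -0.1953, 0.0922]
tool_rot: [0.704, 0.71, 0.0, 0.0]
force: [-0.4, 0.0, -6.4]
finger_gap: 0.113
gripper_force: 98.3
```

```bash
python3 st.py
```

```text
[ 0.5995 -0.1953  0.0922] yaw 0.0081 F [-0.4  0.  -6.4] [0.15 0.16 0.03] 0.1134220216350082
[ 8.e-04 -3.e-04 -1.e+00]
```

>>> {"api": "send_rows", "payload": {"commands": "5 0 0 0.12 0;5 0 0 0.12 0;5 0 0 0.1 0;5 0 0 0.08 0;5 0 0 0 0;5 0 0 0 0"}}

```text
t: 54.18
tcp_pos: [0.5994, -0.1953, 0.084]
tool_rot: [0.704, 0.71, 0.0, 0.0]
force: [-0.4, -0.0, -5.8]
finger_gap: 0.118
gripper_force: 98.3
```

>>> {"api": "send_rows", "payload": {"commands": "5 0 0 0.05 0;5 0 0 0 0;5 0 0 0 0"}}

```text
t: 54.43
tcp_pos: [0.5994, -0.1953, 0.0832]
tool_rot: [0.704, 0.71, 0.0, 0.0]
force: [-0.5, -0.5, -6.3]
finger_gap: 0.118
gripper_force: 98.3
```

```bash
python3 st.py
```

```text
[ 0.5994 -0.1953  0.0832] yaw 0.0081 F [-0.5 -0.5 -6.3] [ 0.1   0.   -0.01] 0.11781388739540294
[ 8.e-04 -4.e-04 -1.e+00]
```

>>> {"api": "send_rows", "payload": {"commands": "5 0 0 0.05 0;5 0 0 0 0;5 0 0 0 0"}}

```text
t: 54.68
tcp_pos: [0.5995, -0.1953, 0.083]
tool_rot: [0.704, 0.71, 0.0, 0.001]
force: [-1.8, 0.7, 1.6]
finger_gap: 0.115
gripper_force: 99.1
```

>>> {"api": "send_rows", "payload": {"commands": "5 0 0 0.05 0;5 0 0 0 0;5 0 0 0 0"}}

```text
t: 54.93
tcp_pos: [0.5996, -0.1953, 0.083]
tool_rot: [0.704, 0.71, 0.0, 0.001]
force: [-3.5, 0.3, 6.9]
finger_gap: 0.119
gripper_force: 100.1
```

>>> {"api": "send_rows", "payload": {"commands": "40 0 0 -0.08 0;40 0 0 0 0;40 0 0 0 0;40 0 0 0 0;40 0 0 0 0;40 0 0 -0.5 0;40 0 0 -1 0;40 0 0 -1 0;40 0 0 -1 0;40 0 0 -1 0;40 0 0 0 0"}}

```text
t: 55.85
tcp_pos: [0.6018, -0.1965, 0.1778]
tool_rot: [0.704, 0.71, 0.001, 0.005]
force: [0.6, -0.5, 1.3]
finger_gap: 0.472
gripper_force: 0.0
```

>>> {"api": "send_rows", "payload": {"commands": "50 1 0 0 0;50 1 0 0 0;50 1 0 0 0;50 1 0 0 0;50 1 0 0 0;50 1 0 0 0;50 1 0 0 0;50 1 0 0 0;50 1 0 0 0;50 1 0 0 0;50 0 0 0 0;50 0 0 0 0"}}

```text
t: 56.85
tcp_pos: [0.5971, 0.0058, 0.1723]
tool_rot: [0.703, 0.711, -0.0, -0.0]
force: [-0.3, -0.6, -0.1]
finger_gap: 0.584
gripper_force: 0.0
```

```bash
python3 st.py; python3 - <<'E'
from h import *
for n in('scene','top'):
    s=shot(n,n+'10.png')
    for w in [(.641,.092),(.657,.2185)]:
        u,v=proj(s,(*w,.02)).astype(int);L=cv2.cvtColor(cv2.GaussianBlur(s['pixels'],(3,3),0),cv2.COLOR_RGB2LAB).astype(int)
        x0,y0=u-14,v-14;b=L[y0:y0+29,x0:x0+29,2]
        m=(b>141).astype(np.uint8);nn,lab,st,c=cv2.connectedComponentsWithStats(m)
        for k in range(1,nn):
            if st[k,4]>25: print(n,(u,v),st[k],(c[k]+[x0,y0]).round(1),'z.018:',ray(s,*(c[k]+[x0,y0]),.018)[:2].round(4),b.min(),b.max())
E
```

```text
[0.5971 0.0058 0.1723] yaw 0.0104 F [-0.3 -0.6 -0.1] [0.02 0.01 0.01] 0.584423660212289
[-8.e-04 -2.e-04 -1.e+00]
scene (np.int64(275), np.int64(213)) [  9   7  11  17 139] [274.5 214.6] z.018: [0.6408 0.0967] 132 155
scene (np.int64(230), np.int64(228)) [  8   8  12  17 150] [229.1 230.1] z.018: [0.6568 0.2229] 132 156
top (np.int64(238), np.int64(175)) [10 10 10 11 84] [238.6 176.4] z.018: [0.6557 0.2195] 133 153
```

```bash
python3 - <<'E'
from h import *
def hull(s,x,y):
    P=[proj(s,(x+r*np.cos(t),y+r*np.sin(t),z)) for t in _t for r,z in((.015,0),(.015,.028),(.009,.04))] if 0 else [proj(s,(x+r*np.cos(t),y+r*np.sin(t),z)) for t in np.linspace(0,6.28,40) for r,z in((.015,0),(.015,.028),(.009,.04))]
    im=np.zeros((800*2,1280*2),np.uint8)
    for a in((.015,0,.015,.028),(.009,.028,.009,.04)):
        Q=[proj(s,(x+r*np.cos(t),y+r*np.sin(t),z))*4+1.5 for t in np.linspace(0,6.28,40) for r,z in((a[0],a[1]),(a[2],a[3]))]
        cv2.fillConvexPoly(im,cv2.convexHull(np.array(Q,np.float32)).astype(np.int32),1)
    m=cv2.moments(im,True);return (np.array([m['m10'],m['m01']])/m['m00']-1.5)/4
for n,L in(('scene',[(274.5,214.6),(229.1,230.1)]),('top',[(238.6,176.4)])):
    s=shot(n)
    for c in L:
        g=ray(s,*c,.018)[:2]
        for _ in range(5): g=g-(ray(s,*hull(s,*g),.018)-ray(s,*c,.018))[:2]
        print(n,g.round(4))
E
```

```text
scene [0.6421 0.0957]
scene [0.6581 0.2223]
top [0.656  0.2199]
```

>>> {"api": "send_rows", "payload": {"commands": "50 0.89 0.44 0 0;50 0.89 0.44 0 0;50 0.89 0.44 0 0;50 0.89 0.44 0 0;50 0.89 0.44 0 0;50 0 0 0 0;50 0 0 1 0;50 0 0 1 0;50 0 0 1 0;50 0 0 1 0;50 0 0 1 0;50 0 0 1 0;50 0 0 0 0;50 0 0 0 0", "grip_force": 50}}

```text
t: 58.22
tcp_pos: [0.6398, 0.093, 0.0517]
tool_rot: [0.705, 0.709, -0.001, -0.001]
force: [0.1, 0.3, 0.7]
finger_gap: 0.588
gripper_force: 0.0
```

```bash
python3 st.py; python3 -c "
from h import *
b=shot('scene')
cv2.imwrite('pics/c11.png',cv2.cvtColor(cv2.resize(b['pixels'][150:250,210:350],(784,560),interpolation=2),cv2.COLOR_RGB2BGR))"
```

```text
[0.6398 0.093  0.0517] yaw 0.0068 F [0.1 0.3 0.7] [ 0.04  0.01 -0.04] 0.5881361565015195
[-3.2e-03 -2.0e-04 -1.0e+00]
```

>>> {"api": "send_rows", "payload": {"commands": "50 0.08 0.08 1 0;50 0 0 0.95 0;50 0 0 0 0;50 0 0 0 0;20 0 0 0 0;20 0 0 0 0;20 0 0 0 0;20 0 0 0 0;20 0 0 0 0;20 0 0 0 0;20 0 0 0 0;20 0 0 0 0"}}

```text
t: 59.27
tcp_pos: [0.6435, 0.0957, 0.0159]
tool_rot: [0.704, 0.71, 0.001, 0.001]
force: [-1.8, -1.2, 6.2]
finger_gap: 0.318
gripper_force: 49.7
```

>>> {"api": "send_rows", "payload": {"commands": "20 0 0 -0.5 0;20 0 0 -1 0;20 0 0 -1 0;20 0 0 -1 0;20 0 0 -1 0;20 0 0 -1 0;20 0 0 -1 0;20 0 0 -1 0;20 0 0 0 0;20 0 0 0 0;20 0 0 0 0"}}

```text
t: 60.18
tcp_pos: [0.6414, 0.0959, 0.1628]
tool_rot: [0.704, 0.71, -0.001, -0.001]
force: [0.8, -0.2, -2.3]
finger_gap: 0.314
gripper_force: 49.8
```

>>> {"api": "send_rows", "payload": {"commands": "20 -0.97 -0.11 0 0;20 -0.97 -0.11 0 0;20 -0.97 -0.11 0 0;20 -0.97 -0.11 0 0;20 -0.97 -0.11 0 0;20 -0.97 -0.11 0 0;20 -0.97 -0.11 0 0;20 -0.97 -0.11 0 0;20 -0.97 -0.11 0 0;20 -0.97 -0.11 0 0;20 -0.97 -0.11 0 0;20 -0.97 -0.11 0 0;20 -0.97 -0.11 0 0;20 -0.97 -0.11 0 0;20 -0.97 -0.11 0 0;20 -0.97 -0.11 0 0;20 -0.97 -0.11 0 0;20 -0.97 -0.11 0 0;20 -0.97 -0.11 0 0;20 0 0 0 0"}}

```text
t: 61.85
tcp_pos: [0.6024, -0.2769, 0.1615]
tool_rot: [0.705, 0.709, -0.001, -0.0]
force: [0.2, -0.9, -1.4]
finger_gap: 0.32
gripper_force: 49.8
```

>>> {"api": "send_rows", "payload": {"commands": "20 0 0 1 0;20 0 0 1 0;20 0 0 1 0;20 0 0 0.5 0;20 0 0 0 0;20 0 0 0 0;20 0 0 0 0"}}

```text
t: 62.43
tcp_pos: [0.6042, -0.2732, 0.0943]
tool_rot: [0.704, 0.71, 0.0, 0.001]
force: [0.5, -0.4, -1.6]
finger_gap: 0.316
gripper_force: 49.8
```

```bash
python3 st.py
```

```text
[ 0.6042 -0.2732  0.0943] yaw 0.0084 F [ 0.5 -0.4 -1.6] [-0.01 -0.05  0.04] 0.3155778668873307
[ 1.e-03 -6.e-04 -1.e+00]
```

>>> {"api": "send_rows", "payload": {"commands": "20 0 -0.17 0.4 0;20 0 0 0.3 0;20 0 0 0.15 0;20 0 0 0 0;20 0 0 0 0"}}

```text
t: 62.85
tcp_pos: [0.6001, -0.2732, 0.0769]
tool_rot: [0.704, 0.71, -0.0, 0.0]
force: [-0.2, 1.1, -0.4]
finger_gap: 0.315
gripper_force: 49.9
```

>>> {"api": "send_rows", "payload": {"commands": "20 0 0 0.05 0;20 0 0 0 0;20 0 0 0 0"}}

```text
t: 63.1
tcp_pos: [0.6001, -0.2731, 0.0768]
tool_rot: [0.704, 0.71, -0.0, 0.0]
force: [-2.2, 1.3, 5.1]
finger_gap: 0.317
gripper_force: 50.6
```

>>> {"api": "send_rows", "payload": {"commands": "50 0 0 -0.05 0;50 0 0 0 0;50 0 0 0 0;50 0 0 0 0;50 0 0 -0.5 0;50 0 0 -1 0;50 0 0 -1 0;50 0 0 -1 0;50 0 0 -1 0;50 0 0 0 0;50 1 0 0 0;50 1 0 0 0;50 1 0 0 0;50 1 0 0 0;50 1 0 0 0;50 1 0 0 0;50 1 0 0 0"}}

```text
t: 64.52
tcp_pos: [0.5986, -0.1321, 0.1662]
tool_rot: [0.704, 0.71, -0.0, -0.0]
force: [0.7, 0.6, -0.5]
finger_gap: 0.585
gripper_force: 0.0
```

>>> {"api": "send_rows", "payload": {"commands": "50 1 0.16 0 0;50 1 0.16 0 0;50 1 0.16 0 0;50 1 0.16 0 0;50 1 0.16 0 0;50 1 0.16 0 0;50 1 0.16 0 0;50 1 0.16 0 0;50 1 0.16 0 0;50 1 0.16 0 0;50 1 0.16 0 0;50 1 0.16 0 0;50 1 0.16 0 0;50 1 0.16 0 0;50 1 0.16 0 0;50 1 0.16 0 0;50 1 0.16 0 0;50 0.7 0.15 0 0;50 0 0 0 0;50 0 0 0 0"}}

```text
t: 66.18
tcp_pos: [0.6532, 0.2216, 0.1662]
tool_rot: [0.704, 0.711, -0.001, -0.0]
force: [-0.1, 0.4, 0.3]
finger_gap: 0.581
gripper_force: 0.0
```

```bash
python3 st.py
```

```text
[0.6532 0.2216 0.1662] yaw 0.0097 F [-0.1  0.4  0.3] [-0.02  0.03  0.01] 0.580672762903151
[-8.e-04 -8.e-04 -1.e+00]
```

>>> {"api": "send_rows", "payload": {"commands": "50 0 0.21 1 0;50 0 0 1 0;50 0 0 1 0;50 0 0 1 0;50 0 0 1 0;50 0 0 1 0;50 0 0 1 0;50 0 0 0.65 0;50 0 0 0 0;50 0 0 0 0;20 0 0 0 0;20 0 0 0 0;20 0 0 0 0;20 0 0 0 0;20 0 0 0 0;20 0 0 0 0;20 0 0 0 0"}}

```text
t: 67.6
tcp_pos: [0.659, 0.2215, 0.0155]
tool_rot: [0.704, 0.71, 0.001, 0.001]
force: [0.4, -0.6, 5.7]
finger_gap: 0.316
gripper_force: 50.0
```

>>> {"api": "send_rows", "payload": {"commands": "20 0 0 -0.5 0;20 0 0 -1 0;20 0 0 -1 0;20 0 0 -1 0;20 0 0 -1 0;20 0 0 -1 0;20 0 0 -1 0;20 0 0 -1 0;20 0 0 0 0;20 0 0 0 0;20 0 0 0 0"}}

```text
t: 68.52
tcp_pos: [0.6565, 0.2213, 0.1624]
tool_rot: [0.704, 0.71, -0.001, -0.001]
force: [-0.1, -0.3, -2.7]
finger_gap: 0.317
gripper_force: 49.6
```

>>> {"api": "send_rows", "payload": {"commands": "20 -1 -0.17 0 0;20 -1 -0.17 0 0;20 -1 -0.17 0 0;20 -1 -0.17 0 0;20 -1 -0.17 0 0;20 -1 -0.17 0 0;20 -1 -0.17 0 0;20 -1 -0.17 0 0;20 -1 -0.17 0 0;20 -1 -0.17 0 0;20 -1 -0.17 0 0;20 -1 -0.17 0 0;20 -1 -0.17 0 0;20 -1 -0.17 0 0;20 -1 -0.17 0 0;20 -1 -0.17 0 0;20 -1 -0.17 0 0;20 0 0 0 0;20 0 0 0 0"}}

```text
t: 70.1
tcp_pos: [0.6015, -0.1198, 0.1618]
tool_rot: [0.705, 0.709, -0.001, -0.002]
force: [-0.7, 0.7, -1.8]
finger_gap: 0.317
gripper_force: 49.6
```

>>> {"api": "send_rows", "payload": {"commands": "20 0 0 1 0;20 0 0 1 0;20 0 0 1 0;20 0 0 0.5 0;20 0 0 0 0;20 0 0 0 0;20 0 0 0 0"}}

```text
t: 70.68
tcp_pos: [0.6034, -0.1189, 0.0944]
tool_rot: [0.704, 0.71, 0.0, 0.001]
force: [-0.6, -0.3, -1.9]
finger_gap: 0.316
gripper_force: 49.6
```

```bash
python3 st.py
```

```text
[ 0.6034 -0.1189  0.0944] yaw 0.0087 F [-0.6 -0.3 -1.9] [-0.04  0.01  0.01] 0.31555837677160115
[ 1.3e-03 -4.0e-04 -1.0e+00]
```

>>> {"api": "send_rows", "payload": {"commands": "20 0.04 -0.18 0.4 0;20 0 0 0.3 0;20 0 0 0.17 0;20 0 0 0 0;20 0 0 0 0"}}

```text
t: 71.1
tcp_pos: [0.5989, -0.1182, 0.0766]
tool_rot: [0.704, 0.71, -0.0, -0.0]
force: [-0.9, 0.8, 1.9]
finger_gap: 0.314
gripper_force: 49.9
```

>>> {"api": "send_rows", "payload": {"commands": "20 0 0 0.04 0;20 0 0 0 0;20 0 0 0 0"}}

```text
t: 71.35
tcp_pos: [0.5989, -0.1182, 0.0765]
tool_rot: [0.704, 0.71, -0.0, -0.0]
force: [-2.4, 1.1, 5.7]
finger_gap: 0.317
gripper_force: 50.4
```

>>> {"api": "send_rows", "payload": {"commands": "50 0 0 -0.05 0;50 0 0 0 0;50 0 0 0 0;50 0 0 0 0;50 0 0 -0.5 0;50 0 0 -1 0;50 0 0 -1 0;50 0 0 -1 0;50 0 0 -1 0;50 0 0 0 0;50 1 0 0 0;50 1 0 0 0;50 1 0 0 0;50 1 0 0 0;50 1 0 0 0;50 1 0 0 0;50 1 0 0 0;50 1 0 0 0"}}

```text
t: 72.85
tcp_pos: [0.5973, 0.0427, 0.166]
tool_rot: [0.704, 0.71, -0.0, -0.0]
force: [0.6, 0.2, 0.3]
finger_gap: 0.584
gripper_force: 0.0
```

>>> {"api": "send_rows", "payload": {"commands": "50 1 0 0 0;50 1 0 0 0;50 1 0 0 0;50 1 0 0 0;50 1 0 0 0;50 1 0 0 0;50 0 0 0 0;50 0 0 0 0;50 0 0 0 0"}}

```text
t: 73.6
tcp_pos: [0.5965, 0.1612, 0.1661]
tool_rot: [0.704, 0.71, -0.0, -0.0]
force: [-0.4, -0.7, -0.4]
finger_gap: 0.587
gripper_force: 0.0
```

```bash
python3 -c "
from h import *
b=shot('scene','s12.png');a=shot('top','t12.png')
T=cv2.resize(a['pixels'][160:222,315:465],(780,322),interpolation=2)
S=cv2.resize(b['pixels'][150:202,300:450],(780,270),interpolation=2)
cv2.imwrite('pics/c12.png',cv2.cvtColor(np.vstack([T,S]),cv2.COLOR_RGB2BGR))"
```

```text
(no output)
```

View pics/c12.png

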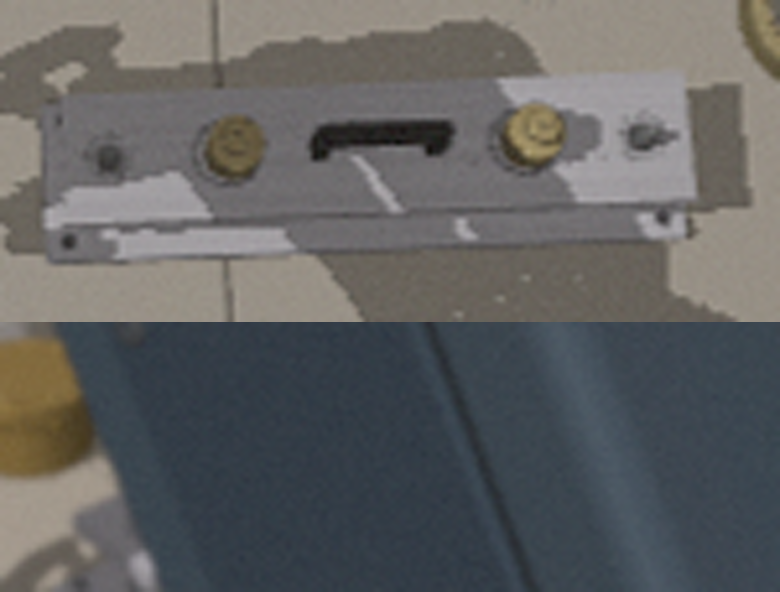

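```bash
python3 -c "
from h import *
print(sign_off())"
```

```text
the job is handed in; nothing more can be done
None
```

The job is handed in: all five red bushes stand on the ring marks, the plate is down on both pin shoulders, and a brass weight stands on each plate mark. The last top-camera picture agrees, but `sign_off` returned no verdict; the clock read about 74 s of the 210 s allowed.

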